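# Ink the pattern wheels in a hand-cranked wheel inker

## Task

Lift the white cover off the wheel inker and set it aside, then put every loose pattern wheel on the inker's D-shaped post, each turned so that its flat meets the post's flat and it drops right down, the wheels lying flat one on another. Put the cover back fully down over them and only then turn the crank exactly three full turns clockwise seen from above, no more and no less, so that its handle stops over the white mark where it began, and let go. Never crank with the cover off, and leave the clear block, the ink pad and the hand stamp beyond the inker where they are.

Things in the scene. Friction and masses are not known exactly. Their poses are not given: they have to be found in the camera images.
- post_foot (a point): foot of the fixed inker's upright steel D post, on its axis, on top of the black plinth (82 mm across, 8 mm high), 36 mm above the table. Post radius 14 mm, flat 8 mm from its axis, 92 mm tall, the top 12 mm tapering in by 5 mm; 1.5 mm loose all round in the wheels. x points from the axis at the flat, z up: a wheel fits when its x points the same way
- base_top (a point): on the top face of the inker's grey base plate, midway between post and crank axes; same axes as post_foot. The plate is 25 mm thick and reaches 65 mm either way in x, 180 mm in +y and 190 mm in -y from here; the post is 120 mm away in +y
- crank_axis (a point): point on the upright axis of the crank, at the height of the middle of its handle, 240 mm from the post in the post's -y direction; same axes as post_foot. Below it is a grey gear head 100 x 100 mm, its top 86 mm above the table
- crank_knob (a point): middle of the crank's upright black round handle, 24 mm across, 46 mm tall, free to spin on its pin at the end of the crank arm, 60 mm from the axis. The arm is 8 mm thick, its top 23 mm below this point; handle top 23 mm above it. With the joint at 0 the handle lies on the axis's -x side, over the white mark on the gear head
- crank (a joint): turn of the crank in rad, not wrapped: 0 over the mark, growing clockwise seen from above, 6.283 a turn; starts within 0.1 of 0. Friction 0.1 N m holds it where it is left; it can go no more than 0.3 backwards from 0, and forwards beyond four turns
- cover_neck (a point): grip point of the loose white round cover: middle of the 28 mm wide, 36 mm high neck on its top, under a 40 mm wide, 8 mm thick cap. This point lies 18 mm above the cover's flat top and 125 mm above its rim; z up. 180 g. The cover starts on the inker, over the post
- cover_rim (a point): centre of the cover's open lower rim. The cover is a pot upside down, 4 mm walls, 100 mm across, 92 mm inside, 107 mm high without the neck, 103 mm deep inside. On the inker its rim rests on the base plate around the plinth, 8 mm below post_foot
- wheel1_mid (a point): wooden pattern wheel lying flat on the 3 mm green mat that covers the work area, a disc 64 mm across and 20 mm thick with small rubber ribs on its rim and a D-shaped bore right through: bore radius 15.5 mm, cut by a flat 9.5 mm from the axis. Point: the disc's centre, half-way up; x points from the axis straight at the middle of the flat, z along the axis. Either face may be up. 60 to 130 g; all wheels alike. May be absent
- wheel2_mid (a point): wooden pattern wheel lying flat on the 3 mm green mat that covers the work area, a disc 64 mm across and 20 mm thick with small rubber ribs on its rim and a D-shaped bore right through: bore radius 15.5 mm, cut by a flat 9.5 mm from the axis. Point: the disc's centre, half-way up; x points from the axis straight at the middle of the flat, z along the axis. Either face may be up. 60 to 130 g; all wheels alike. May be absent
- wheel3_mid (a point): wooden pattern wheel lying flat on the 3 mm green mat that covers the work area, a disc 64 mm across and 20 mm thick with small rubber ribs on its rim and a D-shaped bore right through: bore radius 15.5 mm, cut by a flat 9.5 mm from the axis. Point: the disc's centre, half-way up; x points from the axis straight at the middle of the flat, z along the axis. Either face may be up. 60 to 130 g; all wheels alike. May be absent
- wheel4_mid (a point): wooden pattern wheel lying flat on the 3 mm green mat that covers the work area, a disc 64 mm across and 20 mm thick with small rubber ribs on its rim and a D-shaped bore right through: bore radius 15.5 mm, cut by a flat 9.5 mm from the axis. Point: the disc's centre, half-way up; x points from the axis straight at the middle of the flat, z along the axis. Either face may be up. 60 to 130 g; all wheels alike. May be absent
- acrylic_block: bystander: clear block 60 x 100 x 22 mm; origin at the centre of its underside
- ink_pad: bystander: grey ink pad 70 x 100 x 16 mm with a black face; origin at the centre of its underside
- wood_stamp: bystander: wooden stamp 50 x 80 mm with an upright round grip, 58 mm tall; origin at the centre of its underside

How it is judged (in metres and radians):
On the way, in this order (a step that is already met when the one before it is completed fails the run):
1. the cover is off the inker, clear of the post (horizontal distance between cover_rim and post_foot above 0.1 m), for 0.2 s.
2. every wheel present is down on the post, flat and keyed (horizontal distance between each of wheel1_mid, wheel2_mid, wheel3_mid, wheel4_mid and post_foot below 0.005 m and z of wheel1_mid in the frame of post_foot between 0.006 and 0.074 m and angle between the z axis of each of wheel1_mid, wheel2_mid, wheel3_mid, wheel4_mid and the z axis of post_foot, either way round below 0.08 rad and angle between the x axis of each of wheel1_mid, wheel2_mid, wheel3_mid, wheel4_mid and the x axis of post_foot, either way round below 0.25 rad and z of wheel2_mid in the frame of post_foot between 0.006 and 0.074 m and z of wheel3_mid in the frame of post_foot between 0.006 and 0.074 m and z of wheel4_mid in the frame of post_foot between 0.006 and 0.074 m), for 0.2 s.
3. the cover is back, fully down over the wheels (horizontal distance between cover_rim and post_foot below 0.008 m and z of cover_rim in the frame of post_foot below -0.005 m and angle between cover_rim's own z axis and vertical below 0.05 rad), for 0.2 s.
4. the crank has been turned three full turns (value of joint crank between 18.5 and 19.2 rad), for 0.2 s.
At the end, for the whole second after the job is handed in: Every wheel present is on the post (within 5 mm of its axis, below 74 mm above its foot, level within 0.08 rad, keyed within 0.25 rad), the cover is fully down (within 8 mm of the axis, level within 0.05 rad), and the crank is at three turns, 18.85 rad, within 0.35 rad (all of step 2 and all of step 3 and all of step 4); the robot touches nothing.
It fails at once if the crank is turned while the cover is off (value of joint crank above 0.6 rad and (horizontal distance between cover_rim and post_foot above 0.02 m or z of cover_rim in the frame of post_foot above 0.02 m)).
It fails at once if the crank is turned well past three turns (value of joint crank above 19.65 rad).
It fails at once if a bystander is moved (distance of any of acrylic_block, ink_pad, wood_stamp from where it was at the start of the episode above 0.03 m).
Of wheel1, wheel2, wheel3, wheel4 only 2 to 3 are there at a start; the rules pass over those that are not, and their reading is None.
At some moment in a run one of wheel1, wheel2, wheel3, wheel4 may be knocked a few centimetres aside while the robot is not near it.
Once in a run the grip may slacken for a moment while it holds something.
It also fails if it takes over 210 s, if anything falls off the work surface, if the arm or the gripper's body presses on something with over 40 N, if the wrist force passes 120 N, or if a joint passes its speed limit or range.

## Robot

A 6-joint arm with a two-finger parallel gripper is mounted at the origin on the work surface. World frame = base frame: x ahead of the robot, y to its left, z up, the work surface at z = 0. Lengths are in mm, angles in rad, forces in N, time in s.
With the tool pointing down it reaches from about 275 to 750 mm from the base axis. Payload 10.2 kg.
Tool frame: the origin (TCP) lies at the very end of the fingers, on their centre line; the grasp point (between the pads) lies 19 mm behind it; z points along the fingers, y is the line along which they close (so a half turn about z gives the same grasp; the last joint's range is limited). The gripper opens to 88 mm and grips with 3 to 60 N. Pads are 18 mm wide; open, the fingers measure 123 mm over their backs; the gripper's body (75 mm by 187 mm) begins 45 mm behind the grasp point.
Start: joints at [0.899, 0.313, 1.498, -0, 1.331, -0.223], TCP at [227.802, 473.009, 238.72] pointing down, gripper open.
Joint ranges: [-2.94, 2.94], [-0.97, 2.17], [0.19, 2.56], [-1.23, 4.37], [0.02, 3.11], [-2.88, 2.88]. Speed limits (rad/s): [2.39, 2.39, 3.01, 3.14, 3.14, 3.14].

## Interface

Orientations are given as a unit quaternion [w, x, y, z].
In Python, from station import manip, vision gives the robot as it stands. The module is installed in compiled form; this text tells all that it offers.
- The arm moves only by the shell command python3 -m jog 'ROWS'. ROWS is JSON, a list of rows, each a list of 5 numbers: the shift along the tool's x, y, z in m, then the turn about the tool's z in degrees, then the opening, from 0 (shut) to 1 (fully open). In form: [[tx, ty, tz, roll, claw], ...]. A call has 1 to 5 rows; each row shifts and turns the commanded pose from where the row before left it, along the tool's axes as they then stand; what a row does not reach is not made up. A row lasts 1/10 s, in which the tool goes at most 50 mm and 8.59 degrees, less where a joint would pass 70% of its speed; a pose out of reach is approached as far as the arm can. A call is refused whole if a number of a shift passes 0.05 or a number of a turn 8.59, either way. A call with a gripper value outside its range is refused whole. The fingers move at their own pace and stop on an object; the grip force is fixed at half the most. Time passes only in rows, so rows that do not move let the fingers close. It gives the time, the measured TCP pose, the force, the opening and the grip force at its end, in the units of the state.
- manip.get_state(): the state, without advancing time (a new reading comes with each control period).
- vision.snapshot(name): name is "scene" or "top" or "wrist"; returns the picture (480x640x3 uint8, blue, green, red); there is no depth.
- vision.camera_info(name): a dict with "fx", "fy", "cx", "cy" (pixels), "R" (3x3) and "t" (3): a world point X has camera coordinates R X + t. Camera axes: x right, y down, z forward; pixel columns grow to the right and rows downward; lengths in mm; the calibration is good to about 2 mm. A picture is of the moment at which its call begins: read the wrist's pose just before it. camera_info takes no time and is no camera call; for the wrist camera it gives the pose at the moment of the call.
- manip.sign_off(): hands the job in; it is judged then, once.
The state is a dict: "clock": time; "qpos": joint angles; "qd": joint speeds; "joint_efforts": joint torques, N m; "position": TCP position; "orientation": TCP orientation; "force": force on the tool from outside, world axes, zero at the start; "moment": the same for the moment, N m; "width": finger opening in mm; "grip_force": force on a finger pad.
Only numpy, scipy, OpenCV 4.12 (cv2) and the standard library are available. Lean on these libraries where they do the work, as an engineer would, in place of code of your own. Each camera call takes 0.05 s, during which the arm holds its last target. There are 200 camera calls.

## Working session

There is one attempt and no reset: what is moved stays moved. The work goes in short steps, Python scripts to look and compute and a shell command to move; the robot and the scene stay as the last step left them, time stands still between calls to the robot, and variables do not carry over. Pictures are saved under pics/ and viewed, at most 14 in all, crops included, and the job is handed in when it is done.

```bash
mkdir -p pics; ls
python3 - <<'E'
from station import manip, vision
import cv2,numpy as np
s=manip.get_state(); print(s)
for n in ("top","scene"):
    im=vision.snapshot(n); cv2.imwrite(f"pics/{n}0.png",im)
    c=vision.camera_info(n); print(n,c)
E
```

```text
pics
{'clock': 0.0, 'qpos': array([ 8.98569833e-01,  3.13443713e-01,  1.49844746e+00,  1.38552147e-05,
        1.33096139e+00, -2.23377373e-01]), 'qd': array([-1.13913438e-03, -1.42109761e-03, -9.23319337e-04, -1.13760825e-04,
        6.49449247e-05, -2.25353416e-03]), 'joint_efforts': array([-1.67910830e-04, -4.02208221e+01, -2.52268696e+01,  6.94509270e-02,
        3.52445198e-02, -2.10952176e-04]), 'position': array([227.65558055, 472.80472833, 238.16037113]), 'orientation': array([-2.78825126e-04,  2.22546954e-01,  9.74921769e-01, -5.64926801e-04]), 'force': array([-0.4143882 , -0.23141265,  1.30096494]), 'moment': array([0.01802893, 0.02628292, 0.02516382]), 'grip_force': 0.0, 'width': 88.2554953051652}
top {'fx': 524.0060490630595, 'fy': 524.0060490630595, 'cx': 326.41083060590597, 'cy': 247.164219507094, 'R': array([[ 0.01850286, -0.99982631, -0.00223423],
       [-0.99173554, -0.01806929, -0.12702013],
       [ 0.1269577 ,  0.004566  , -0.99189762]]), 't': array([  -1.53559477,  583.61936089, 1229.87812598])}
scene {'fx': 602.6172973557647, 'fy': 602.6172973557647, 'cx': 320.6263565212425, 'cy': 235.1820930181809, 'R': array([[ 0.57339585,  0.81917207, -0.01320289],
       [ 0.47767514, -0.34736412, -0.80694773],
       [-0.66561525,  0.45639379, -0.59047528]]), 't': array([-341.36677569, -183.87691438, 1679.84145047])}
```

View pics/top0.png

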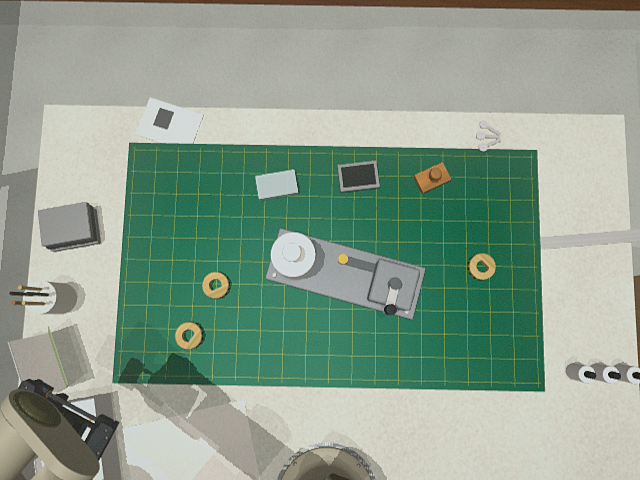

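View pics/scene0.png

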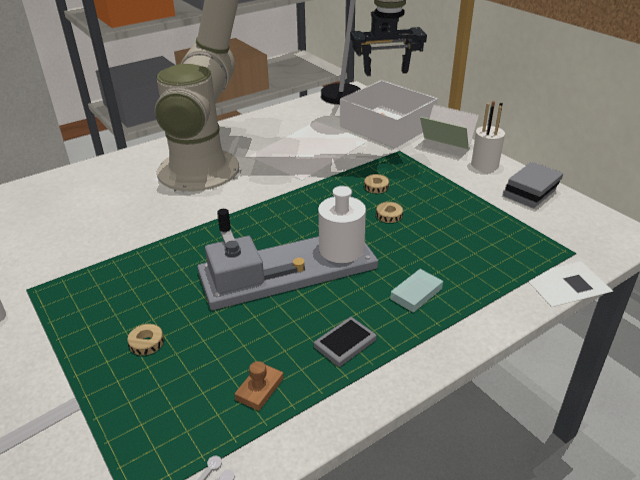

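The top view shows three wheels at (216,285), (189,335) and (483,267), the cover cap at (292,253), the crank hub at (395,284) and the knob at (390,309). In the scene view the cap is at (342,191), the knob top at (224,212) and the wheels at (390,211), (376,183) and (145,337).

```bash
cat > h.py <<'E'
from station import manip, vision
import cv2, numpy as np
from scipy.spatial.transform import Rotation as Rn
def ray(c,u,v):
    d=np.array([(u-c['cx'])/c['fx'],(v-c['cy'])/c['fy'],1.]); R=np.array(c['R']); return -R.T@c['t'], R.T@d/np.linalg.norm(d)
def onz(c,u,v,z):
    o,d=ray(c,u,v); return o+d*(z-o[2])/d[2]
def tri(*obs):
    A=np.zeros((3,3)); b=np.zeros(3)
    for c,u,v in obs:
        o,d=ray(c,u,v); P=np.eye(3)-np.outer(d,d); A+=P; b+=P@o
    X=np.linalg.solve(A,b); 
    return X
def proj(c,X):
    p=np.array(c['R'])@X+c['t']; return c['fx']*p[0]/p[2]+c['cx'], c['fy']*p[1]/p[2]+c['cy']
def tcp():
    s=manip.get_state(); w,x,y,z=s['orientation']; return s['position'],Rn.from_quat([x,y,z,w]).as_matrix(),s
def goto(X,yaw=None):
    """print shift in tool axes to world point X; yaw: wanted world direction (deg) of tool y"""
    p,R,s=tcp(); d=R.T@(np.array(X)-p); ty=np.degrees(np.arctan2(R[1,1],R[0,1]))
    out=f"d_tool {np.round(d,1)} tooly {ty:.1f}"
    if yaw is not None:
        dy=(ty-yaw+90)%180-90   # tool z down: +roll turns yaw negative
        out+=f" roll {dy:.1f}"
        a=np.radians(dy); c,sn=np.cos(a),np.sin(a)
        out+=f" | d after roll {np.round([c*d[0]+sn*d[1],-sn*d[0]+c*d[1],d[2]],1)}"
    print(out, 'pos',np.round(p,1),'w',round(s['width'],1),'q',np.round(s['qpos'],2))
E
python3 - <<'E'
from h import *
T=vision.camera_info('top');S=vision.camera_info('scene')
for n,a,b in [('cap',(292,252),(342,191)),('knobtop',(390,309),(224,212)),('hub',(396,283),(232,247)),('w1',(216,285),(390,208)),('w2',(189,335),(376,180)),('w3',(483,267),(145,333))]:
    X=tri((T,*a),(S,*b)); print(n,X.round(1),np.round(np.array(proj(T,X))-a,1))
im=cv2.imread('pics/top0.png')
for n,(u,v) in dict(w1=(216,285),w2=(189,335),w3=(483,267)).items(): print(n,onz(T,u,v,23).round(1))
print('cap',onz(T,292,252,179),'knob',onz(T,390,309,160))
o=[onz(T,*p,28) for p in [(281,230),(268,280),(412,318),(425,268)]]
print(np.round(o,1)); print(np.mean(o,0))
goto([0,0,0])
E
```

```text
cap [554.6  83.4 177.3] [-0.6 -0.4]
knobtop [ 437.  -131.2  146.5] [-0.4 -0.2]
hub [ 496.6 -149.9  100.9] [-0.4 -0.2]
w1 [489.5 277.3  23.9] [-0.9 -0.7]
w2 [367.9 335.   24. ] [-0.3 -0.2]
w3 [ 544.2 -369.8   25.4] [-0.8 -0.3]
w1 [488.  275.1  23. ]
w2 [367.3 334.4  23. ]
w3 [ 543.7 -372.4   23. ]
cap [553.61167921  82.0673966  179.        ] knob [ 436.38794464 -130.48139366  160.        ]
[[ 625.   121.1   28. ]
 [ 502.2  148.9   28. ]
 [ 417.6 -198.8   28. ]
 [ 538.2 -230.5   28. ]]
[520.73816658 -39.82116169  28.        ]
d_tool [-1.000e-01 -5.245e+02  2.388e+02] tooly 64.3 pos [227.7 472.8 238.2] w 88.4 q [ 0.9   0.31  1.5   0.    1.33 -0.22]
```

```bash
python3 -c "
from h import *
goto([554.6,83.4,240],76)"
```

```text
d_tool [-463.5 -209.    -1.7] tooly 64.3 roll -11.7 | d after roll [-411.4 -298.8   -1.7] pos [227.7 472.8 238.2] w 88.4 q [ 0.9   0.31  1.5   0.    1.33 -0.22]
```

```bash
python3 -m jog '[[0,0,-0.01,-6,1],[0,0,-0.01,-5.7,1],[-0.034,-0.025,0,0,1],[-0.034,-0.025,0,0,1],[-0.034,-0.025,0,0,1]]' >/dev/null
python3 -m jog '[[-0.034,-0.025,0,0,1],[-0.034,-0.025,0,0,1],[-0.034,-0.025,0,0,1],[-0.034,-0.025,0,0,1],[-0.034,-0.025,0,0,1]]' >/dev/null
python3 -m jog '[[-0.034,-0.025,0,0,1],[-0.034,-0.025,0,0,1],[0,0,0,0,1],[0,0,0,0,1]]'
python3 -c "
from h import *
goto([554.6,83.4,240],76)
c=vision.camera_info('wrist');cv2.imwrite('pics/w1.png',vision.snapshot('wrist'));print(c)
print(proj(c,[554.6,83.4,179]))"
```

```text
clock: 1.5
position: [497.1, 147.8, 258.2]
orientation: [-0.001, 0.123, 0.992, -0.0]
force: [-1.5, 0.8, 0.1]
width: 87.7
grip_force: 0.0
d_tool [-71.5 -48.4  18.1] tooly 75.9 roll -0.1 | d after roll [-71.4 -48.5  18.1] pos [497.1 147.8 258.2] w 87.7 q [ 0.06  0.29  1.48  0.    1.37 -1.26]
{'fx': 418.3293582544002, 'fy': 418.3293582544002, 'cx': 323.7844634806585, 'cy': 238.20318718687028, 'R': array([[ 0.24352325,  0.96989381,  0.00155911],
       [ 0.92892203, -0.23369765,  0.28720945],
       [ 0.27892702, -0.06849389, -0.95786654]]), 't': array([-266.00325205, -472.99783752,  280.75480427])}
(np.float64(243.16104412997237), np.float64(358.226236885597))
```

View pics/w1.png

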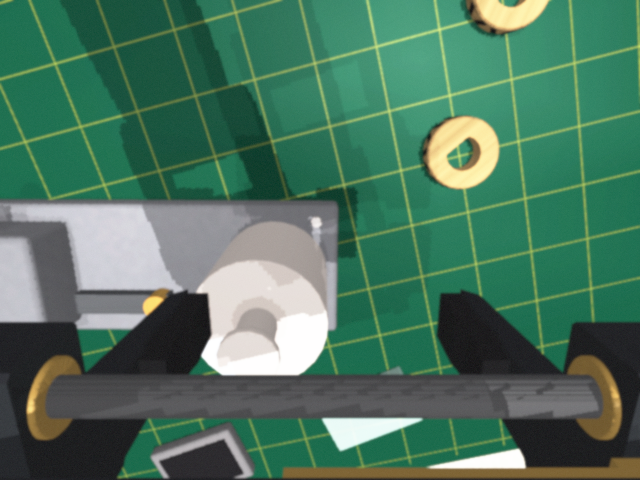

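The cap is at about (248,358), within 5 px of the prediction. One wheel is at (461,152) with a D bore, and another is at the upper right edge.

```bash
python3 -m jog '[[-0.024,-0.016,0,0,1],[-0.024,-0.016,0,0,1],[-0.023,-0.0165,0,0,1],[0,0,0,0,1],[0,0,0.03,0,1]]' >/dev/null
python3 -m jog '[[0,0,0.03,0,1],[0,0,0.03,0,1],[0,0,0.02,0,1],[0,0,0.008,0,1],[0,0,0,0,1]]' >/dev/null
python3 -c "
from h import *
goto([554.6,83.4,140],76)
c=vision.camera_info('wrist');cv2.imwrite('pics/w2.png',vision.snapshot('wrist'))
cv2.imwrite('pics/s2.png',vision.snapshot('scene')[100:300,220:440].repeat(3,0).repeat(3,1)[:600])
"
```

```text
d_tool [-1.4 -1.3  0.5] tooly 76.1 roll 0.1 | d after roll [-1.4 -1.3  0.5] pos [553.5  85.  140.5] w 88.5 q [-0.06  0.48  1.52  0.    1.14 -1.38]
```

View pics/w2.png

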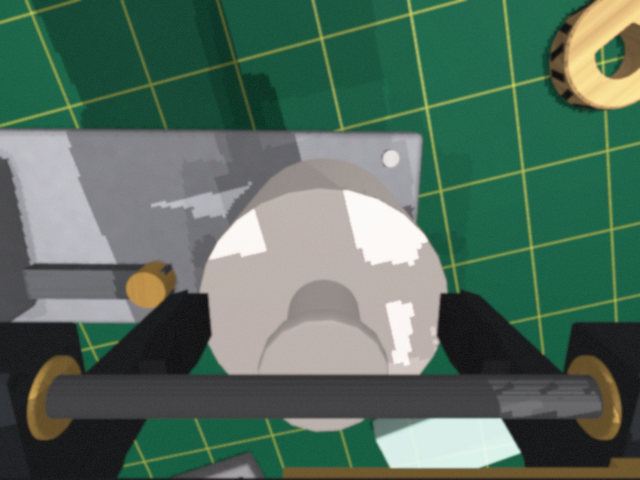

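The neck (323,300) sits midway between the fingers (209..440), so I close and lift.

```bash
python3 -m jog '[[0,0,0,0,0],[0,0,0,0,0],[0,0,0,0,0],[0,0,0,0,0],[0,0,0,0,0]]'
python3 -m jog '[[0,0,0,0,0],[0,0,0,0,0],[0,0,0,0,0],[0,0,0,0,0],[0,0,0,0,0]]'; python3 -c "
from h import *
goto([554.6,83.4,260],76)"
```

```text
clock: 3.15
position: [554.3, 83.8, 140.8]
orientation: [0.0, 0.122, 0.993, -0.0]
force: [0.1, -1.0, -0.3]
width: 50.2
grip_force: 0.0
clock: 3.65
position: [554.2, 83.9, 140.6]
orientation: [-0.0, 0.122, 0.993, 0.0]
force: [-0.4, 0.7, -1.2]
width: 36.6
grip_force: 29.6
d_tool [  -0.4   -0.4 -119.4] tooly 76.0 roll -0.0 | d after roll [  -0.4   -0.4 -119.4] pos [554.2  83.9 140.6] w 36.6 q [-0.06  0.48  1.52  0.    1.14 -1.39]
```

```bash
python3 -m jog '[[0,0,0,0,0],[0,0,0,0,0],[0,0,0,0,0]]'; python3 -c "
from h import *
p,R,s=tcp()
cv2.imwrite('pics/w3.png',vision.snapshot('wrist'))"
```

```text
clock: 3.95
position: [554.2, 83.8, 140.6]
orientation: [-0.0, 0.122, 0.993, -0.0]
force: [-0.2, 0.2, -1.6]
width: 36.4
grip_force: 29.5
```

View pics/w3.png

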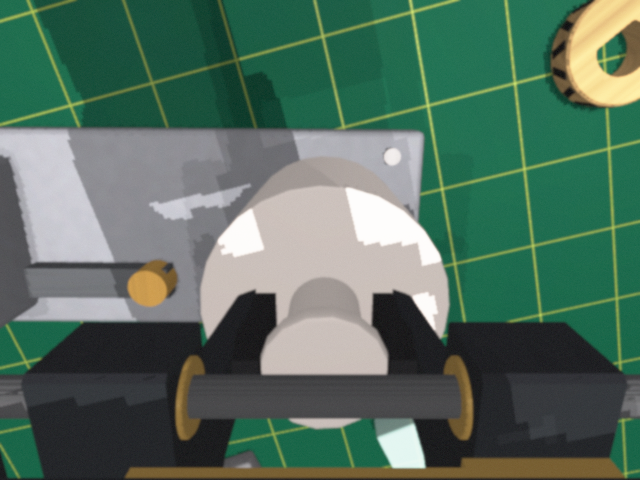

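Small gaps remain between the fingertips (276/372) and the neck (290..358). The pads are catching the cap's edge, so I open a little, go 4 mm lower and regrip.

```bash
python3 -m jog '[[0,0,0,0,0.7],[0,0,0,0,0.7],[0,0,0,0,0.7],[0,0,0.002,0,0.7],[0,0,0.0015,0,0.7]]'; python3 -m jog '[[0,0,0.001,0,0.7],[0,0,0,0,0],[0,0,0,0,0],[0,0,0,0,0],[0,0,0,0,0]]'
python3 -m jog '[[0,0,0,0,0],[0,0,0,0,0],[0,0,0,0,0],[0,0,0,0,0],[0,0,0,0,0]]'
```

```text
clock: 4.5
position: [554.3, 83.9, 137.1]
orientation: [0.0, 0.122, 0.993, -0.0]
force: [0.7, 0.6, -0.7]
width: 61.7
grip_force: 0.0
clock: 5.0
position: [554.3, 83.9, 136.3]
orientation: [0.0, 0.122, 0.993, 0.0]
force: [0.7, 0.7, 0.7]
width: 38.2
grip_force: 30.0
clock: 5.5
position: [554.3, 83.9, 136.3]
orientation: [0.0, 0.122, 0.993, 0.0]
force: [-0.9, 1.2, 0.5]
width: 38.0
grip_force: 30.0
```

```bash
python3 -m jog '[[0,0,0,0,0.7],[0,0,0,0,0.7],[0,0,0,0,0.7],[0,0,0.001,0,0.7],[0,0,0.001,0,0.7]]'; python3 -m jog '[[0,0,0,0,0.7],[0,0,0,0,0],[0,0,0,0,0],[0,0,0,0,0],[0,0,0,0,0]]'
python3 -m jog '[[0,0,0,0,0],[0,0,0,0,0],[0,0,0,0,0],[0,0,0,0,0],[0,0,0,0,0]]'
```

```text
clock: 6.0
position: [554.5, 83.8, 135.4]
orientation: [0.0, 0.122, 0.993, -0.0]
force: [-5.5, 0.2, 16.3]
width: 61.8
grip_force: 8.5
clock: 6.5
position: [555.1, 84.0, 135.4]
orientation: [0.002, 0.122, 0.993, 0.0]
force: [0.9, 1.0, 7.6]
width: 38.6
grip_force: 31.3
clock: 7.0
position: [555.1, 84.0, 135.4]
orientation: [0.001, 0.122, 0.993, 0.0]
force: [0.7, 1.2, 7.6]
width: 38.6
grip_force: 31.3
```

The fingertips now touch the cover top and the pads still land on the 40 mm cap. I grip the cap itself higher up instead, then lift.

```bash
python3 -m jog '[[0,0,0,0,0.7],[0,0,0,0,0.7],[0,0,-0.004,0,0.7],[0,0,-0.005,0,0.7],[0,0,0,0,0.7]]' >/dev/null; python3 -m jog '[[0,0,0,0,0],[0,0,0,0,0],[0,0,0,0,0],[0,0,0,0,0],[0,0,0,0,0]]' >/dev/null
python3 -m jog '[[0,0,0,0,0],[0,0,0,0,0],[0,0,0,0,0],[0,0,0,0,0],[0,0,0,0,0]]'
python3 -m jog '[[0,0,-0.01,0,0],[0,0,-0.01,0,0],[0,0,-0.01,0,0],[0,0,0,0,0],[0,0,0,0,0]]'
```

```text
clock: 8.5
position: [554.2, 83.8, 143.2]
orientation: [-0.0, 0.122, 0.993, -0.0]
force: [0.4, -0.3, -2.4]
width: 36.2
grip_force: 29.7
clock: 9.0
position: [554.3, 83.9, 173.5]
orientation: [0.0, 0.122, 0.993, 0.0]
force: [0.9, -0.3, -0.8]
width: 36.2
grip_force: 29.7
```

```bash
python3 -m jog '[[0,0,-0.02,0,0],[0,0,-0.02,0,0],[0,0,-0.02,0,0],[0,0,-0.02,0,0],[0,0,-0.012,0,0]]'
python3 -c "
from h import *
cv2.imwrite('pics/s3.png',vision.snapshot('scene')[20:320,180:480].repeat(2,0).repeat(2,1))
goto([385,90,115],76)"
```

```text
clock: 9.5
position: [554.4, 83.9, 266.3]
orientation: [0.0, 0.122, 0.993, 0.0]
force: [0.2, 0.5, -2.7]
width: 36.0
grip_force: 29.7
d_tool [166.8 -35.2 152.2] tooly 76.0 roll -0.0 | d after roll [166.8 -35.2 152.2] pos [554.8  83.8 267.7] w 36.0 q [-0.06  0.37  1.34 -0.    1.43 -1.39]
```

View pics/s3.png

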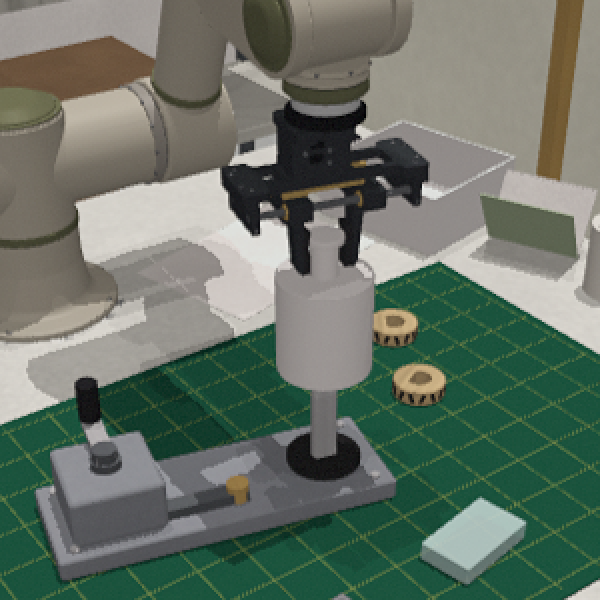

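The cover is lifted, level and clear of the post. I set it aside at about (385,90).

```bash
python3 -m jog '[[0.028,-0.006,0,0,0],[0.028,-0.006,0,0,0],[0.028,-0.006,0,0,0],[0.028,-0.006,0,0,0],[0.028,-0.006,0,0,0]]' >/dev/null
python3 -m jog '[[0.027,-0.005,0,0,0],[0,0,0.03,0,0],[0,0,0.03,0,0],[0,0,0.03,0,0],[0,0,0.03,0,0]]' >/dev/null
python3 -m jog '[[0,0,0.015,0,0],[0,0,0.008,0,0],[0,0,0.003,0,0],[0,0,0.002,0,0],[0,0,0,0,0]]'
```

```text
clock: 11.05
position: [384.3, 90.3, 118.0]
orientation: [0.001, 0.122, 0.993, 0.0]
force: [-1.1, 0.6, 0.5]
width: 36.4
grip_force: 29.8
```

```bash
python3 -m jog '[[0,0,0,0,1],[0,0,0,0,1],[0,0,0,0,1],[0,0,0,0,1],[0,0,0,0,1]]' >/dev/null
python3 -m jog '[[0,0,0,0,1],[0,0,0,0,1],[0,0,-0.03,0,1],[0,0,-0.03,0,1],[0,0,-0.03,0,1]]' 
python3 -m jog '[[0,0,-0.03,0,1],[0,0,-0.03,0,1],[0,0,0,0,1]]' 
python3 -c "
from h import *
goto([400,200,280],76)
T=vision.camera_info('top')
im=vision.snapshot('top');cv2.imwrite('pics/t4.png',np.hstack([cv2.resize(im[190:390,160:360],(600,600),interpolation=cv2.INTER_CUBIC)]))
c=vision.camera_info('wrist');cv2.imwrite('pics/w4.png',vision.snapshot('wrist'))
for X in ([488,275,23],[367,334,23],[554,84,128]): print(np.round(proj(c,np.array(X)),0),np.round(proj(T,np.array(X)),1))
"
```

```text
clock: 12.05
position: [383.5, 90.4, 208.3]
orientation: [-0.0, 0.122, 0.993, -0.0]
force: [-0.3, -0.0, -0.1]
width: 88.1
grip_force: 0.0
clock: 12.35
position: [385.0, 90.3, 270.3]
orientation: [0.003, 0.122, 0.993, 0.0]
force: [-0.0, 0.3, -1.0]
width: 88.0
grip_force: 0.0
d_tool [ 11.9 110.1  -9.6] tooly 76.0 roll -0.0 | d after roll [ 11.9 110.1  -9.6] pos [385.   90.3 270.3] w 88.0 q [-0.07 -0.01  1.79  0.    1.35 -1.39]
[529. 249.] [216.1 285. ]
[581. 109.] [189.2 335.1]
[364. 416.] [292.7 254.5]
```

View pics/t4.png

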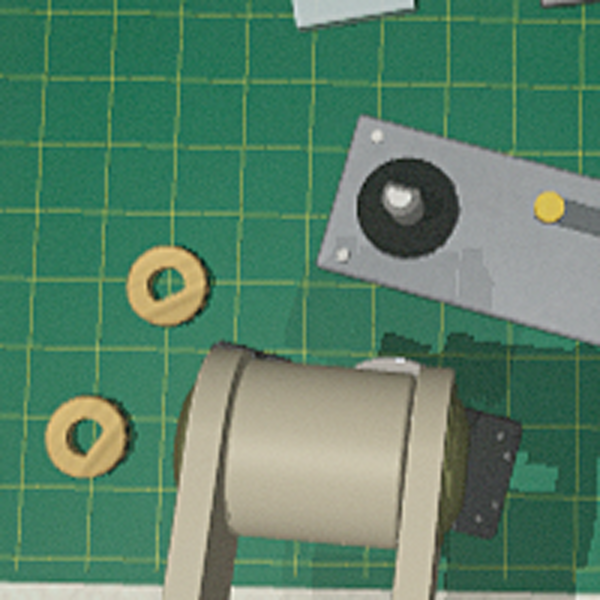

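The top crop shows the plinth disc at crop (407,208), the post top at (401,194) and the wheels at (168,286) and (87,437). Next is a precise contour fit of each from wrist pictures. I move to where both wheels and the post are in view.

```bash
cat >> h.py <<'E'
def wheels(c,im,z=23,amin=600):
    """fit wheels in picture: centre (x,y) and direction of flat (deg), by warping the plane z"""
    hsv=cv2.cvtColor(im,cv2.COLOR_BGR2HSV); m=cv2.inRange(hsv,(8,50,90),(28,255,255))
    m=cv2.morphologyEx(m,cv2.MORPH_OPEN,np.ones((3,3)))
    cs,h=cv2.findContours(m,cv2.RETR_CCOMP,cv2.CHAIN_APPROX_NONE); out=[]
    if h is None: return out
    for i,k in enumerate(cs):
        if h[0][i][3]>=0 or cv2.contourArea(k)<amin: continue
        W=np.array([onz(c,*p,z)[:2] for p in k[:,0].astype(float)])
        (x,y),r=cv2.minEnclosingCircle(W.astype(np.float32))
        j=h[0][i][2]; fl=[]
        while j>=0:
            H=np.array([onz(c,*p,z)[:2] for p in cs[j][:,0].astype(float)])
            if cv2.contourArea(cs[j])>amin/30:
                g=cv2.minEnclosingCircle(H.astype(np.float32)); g0=H.mean(0); fl.append((np.round(g[0],1),round(g[1],1),np.round(g0,1)))
            j=h[0][j][0]
        out.append((round(x,1),round(y,1),round(r,1),fl))
    return out
E
python3 -c "
from h import *
T=vision.camera_info('top')
print('plinth',onz(T,160+407/3-.3,190+208/3-.3,36),'post top',onz(T,293.4,254.4,128))
"
python3 -m jog '[[0.012,0.022,0,0,1],[0,0.022,0,0,1],[0,0.022,0,0,1],[0,0.022,0,0,1],[0,0.022,0,0,1]]' >/dev/null
python3 -m jog '[[0,0.015,0,0,1],[0,0.015,0,0,1],[0,0,0,0,1]]'
python3 -c "
from h import *
c=vision.camera_info('wrist');im=vision.snapshot('wrist');cv2.imwrite('pics/w5.png',im)
for w in wheels(c,im): print(w)
"
```

```text
plinth [553.46158339  83.57184314  36.        ] post top [554.24615096  82.38480388 128.        ]
clock: 13.25
position: [405.9, 230.0, 266.1]
orientation: [-0.001, 0.121, 0.993, -0.0]
force: [-0.6, 0.1, -0.2]
width: 88.1
grip_force: 0.0
(769.6, 307.2, 208.9, [])
(699.4, 467.3, 59.0, [])
(555.7, -112.5, 59.3, [])
(487.8, 279.8, 34.2, [(array([487.2, 279.2]), 14.3, array([488.5, 280.3]))])
(367.6, 338.3, 33.0, [(array([367.5, 337.2]), 15.1, array([368.3, 338.5]))])
```

View pics/w5.png

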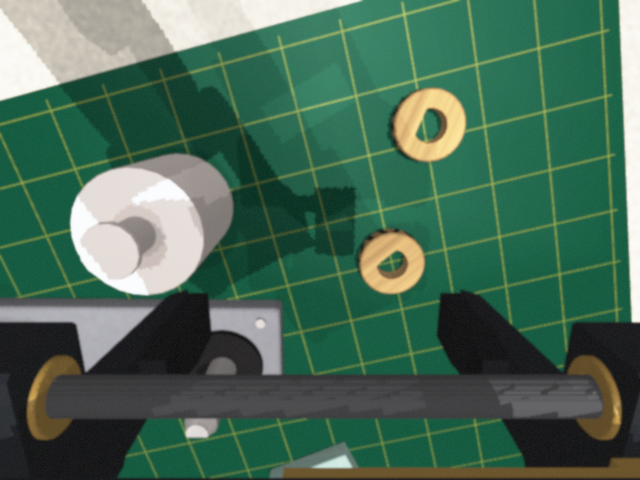

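The cover stands upright on the mat, and the wheels are at (392,262) and (430,124). The next step is closer views, with a rectified crop of each wheel to read its flat.

```bash
python3 -c "
from h import *
c=vision.camera_info('wrist');p,R,s=tcp();C=-np.array(c['R']).T@c['t'];print('cam',C,'offset tool',R.T@(C-p))
goto([488,277,120],76);goto([367,336,120],76)
"
```

```text
cam [334.56446639 248.12486199 413.31719321] offset tool [  73.89707192    0.97185702 -146.87859619]
d_tool [-68.5  66.3 146.2] tooly 76.0 roll 0.0 | d after roll [-68.4  66.3 146.2] pos [405.8 229.3 266.3] w 87.7 q [ 0.26  0.16  1.62 -0.    1.36 -1.07]
d_tool [ 63.2  94.4 146.3] tooly 76.0 roll 0.0 | d after roll [ 63.2  94.3 146.3] pos [405.8 229.3 266.3] w 87.7 q [ 0.26  0.16  1.62 -0.    1.36 -1.07]
```

```bash
cat >> h.py <<'E'
def rect(c,im,x,y,z=23,half=45,s=6):
    """orthographic warp of plane z around x,y; right = world +x, up = world +y; s px/mm"""
    w=np.float32([[x-half,y+half],[x+half,y+half],[x+half,y-half],[x-half,y-half]])
    src=np.float32([proj(c,np.array([a,b,z])) for a,b in w]); n=2*half*s
    return cv2.warpPerspective(im,cv2.getPerspectiveTransform(src,np.float32([[0,0],[n,0],[n,n],[0,n]])),(n,n),flags=cv2.INTER_CUBIC)
E
python3 -m jog '[[-0.021,0.0132,0.02,0,1],[-0.021,0.0132,0.02,0,1],[-0.021,0.0132,0.02,0,1],[-0.021,0.0132,0.02,0,1],[-0.021,0.0132,0.02,0,1]]' >/dev/null
python3 -m jog '[[0,0,0,0,1],[0,0,0,0,1]]'
python3 -c "
from h import *
c=vision.camera_info('wrist');im=vision.snapshot('wrist');cv2.imwrite('pics/w6.png',im)
for w in wheels(c,im): print(w)
cv2.imwrite('pics/r6.png',rect(c,im,488,278))
"
python3 -m jog '[[0.026,0.006,0,0,1],[0.026,0.006,0,0,1],[0.026,0.006,0,0,1],[0.026,0.005,0,0,1],[0.026,0.005,0,0,1]]' >/dev/null
python3 -m jog '[[0,0,0,0,1],[0,0,0,0,1]]'
python3 -c "
from h import *
c=vision.camera_info('wrist');im=vision.snapshot('wrist');cv2.imwrite('pics/w7.png',im)
for w in wheels(c,im): print(w)
a=cv2.imread('pics/r6.png');b=rect(c,im,367,336)
cv2.imwrite('pics/r67.png',cv2.resize(np.hstack([a,b]),(800,400)))
"
```

```text
clock: 14.0
position: [523.6, 267.0, 166.9]
orientation: [-0.001, 0.122, 0.992, -0.0]
force: [0.6, 0.3, 0.5]
width: 88.0
grip_force: 0.0
(778.6, 329.2, 155.7, [])
(724.8, 447.6, 45.4, [])
(616.5, 16.2, 45.2, [])
(490.0, 280.0, 32.5, [(array([489.3, 279.9]), 14.9, array([490.7, 281.1]))])
clock: 14.75
position: [404.5, 326.2, 168.5]
orientation: [0.001, 0.122, 0.993, 0.001]
force: [0.5, -0.6, 0.2]
width: 88.3
grip_force: 0.0
(661.3, 389.6, 156.9, [])
(610.2, 512.9, 41.8, [])
(498.1, 72.6, 43.9, [])
(486.6, 281.3, 35.4, [(array([487.1, 282.5]), 12.6, array([487.2, 283.4]))])
(368.0, 339.0, 32.4, [(array([367.5, 339.5]), 14.6, array([367.7, 340.4]))])
```

View pics/r67.png

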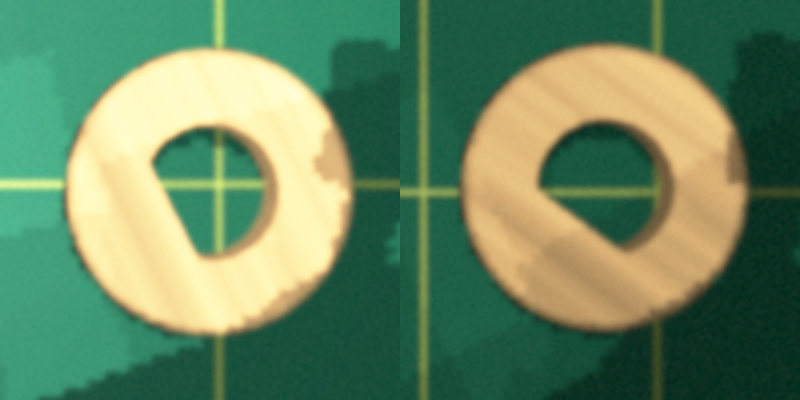

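In the rectified pictures, wheel A (left) has its centre at (210,190) and its flat from (153,162) to (198,257), giving centre ≈(490,280) and flat direction −154.7°. Wheel B (right) has its centre at (605,187) and its flat from (540,188) to (622,250), giving centre ≈(368,339) and flat direction −127.1°. The post's flat points at −13.7°, so A needs +141° and B +113.4°. I grip A with the tool y axis at 0°.

```bash
python3 -m jog '[[0,0,0,8.5,1],[0,0,0,8.5,1],[0,0,0,8.5,1],[0,0,0,8.5,1],[0,0,0,8.5,1]]' >/dev/null
python3 -m jog '[[0,0,0,8.5,1],[0,0,0,8.5,1],[0,0,0,8.5,1],[0,0,0,8,1],[0,0,0,0,1]]' >/dev/null
python3 -c "
from h import *
goto([489.5,279,120],0)"
```

```text
d_tool [-46.5  84.3  47.5] tooly -0.2 roll -0.2 | d after roll [-46.8  84.1  47.5] pos [405.3 325.8 167.4] w 88.0 q [ 0.45  0.37  1.61 -0.    1.16  0.45]
```

```bash
python3 -m jog '[[-0.0155,0.028,0.01,0,1],[-0.0155,0.028,0.01,0,1],[-0.0155,0.028,0.01,0,1],[0,0,0.015,0,1],[0,0,0,0,1]]' >/dev/null
python3 -m jog '[[0,0,0,0,1],[0,0,0,0,1]]' >/dev/null
python3 -c "
from h import *
c=vision.camera_info('wrist');im=vision.snapshot('wrist')
for w in wheels(c,im):
    if w[2]<40: print(w)
cv2.imwrite('pics/r8.png',cv2.resize(rect(c,im,489.5,279),(400,400)))
goto([489.5,279,13],0)"
```

```text
(679.0, 164.8, 38.5, [])
(301.1, 164.3, 38.5, [])
(490.4, 281.2, 33.2, [(array([491.1, 284. ]), 13.7, array([491.6, 283.7]))])
(371.2, 338.7, 34.8, [(array([387.6, 326.7]), 7.0, array([387.6, 326.7]))])
d_tool [ -1.2   0.8 110.2] tooly 0.1 roll 0.1 | d after roll [ -1.2   0.8 110.2] pos [488.6 280.2 123.2] w 88.1 q [0.31 0.51 1.53 0.   1.1  0.31]
```

View pics/r8.png

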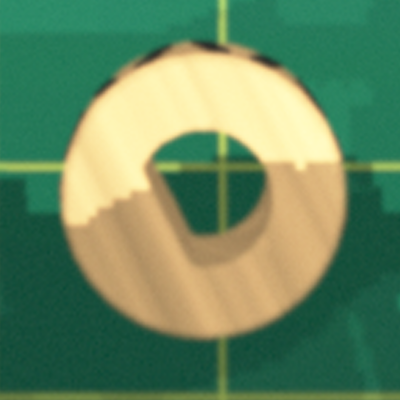

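The close view agrees: the disc spans 62..346 across and 55..339 down, giving centre (490.4, 279.8). I descend and grip.

```bash
python3 -m jog '[[0,0.0018,0.03,0,1],[0,0,0.03,0,1],[0,0,0.03,0,1],[0,0,0.015,0,1],[0,0,0.005,0,1]]' >/dev/null
python3 -m jog '[[0,0,0,0,1],[0,0,0,0,0],[0,0,0,0,0],[0,0,0,0,0],[0,0,0,0,0]]'
python3 -m jog '[[0,0,0,0,0],[0,0,0,0,0],[0,0,0,0,0]]'
python3 -m jog '[[0,0,-0.005,0,0],[0,0,-0.02,0,0],[0,0,-0.04,0,0],[0,0,-0.04,0,0],[0,0,-0.04,0,0]]'
python3 -m jog '[[0,0,-0.02,-8.5,0],[0,0,0,-8.5,0],[0,0,0,-8.5,0],[0,0,0,-8.5,0],[0,0,0,-8.5,0]]'
```

```text
clock: 17.55
position: [490.6, 279.9, 12.9]
orientation: [0.0, 0.707, 0.707, 0.0]
force: [-0.4, 0.9, 3.5]
width: 62.9
grip_force: 30.0
clock: 17.85
position: [490.6, 280.0, 12.9]
orientation: [0.0, 0.707, 0.707, 0.0]
force: [-0.5, -0.9, 5.9]
width: 63.0
grip_force: 30.0
clock: 18.35
position: [490.0, 279.7, 158.8]
orientation: [-0.0, 0.707, 0.707, -0.0]
force: [1.2, -0.4, -0.9]
width: 63.0
grip_force: 30.0
clock: 18.85
position: [490.1, 279.8, 177.3]
orientation: [-0.0, 0.4, 0.916, -0.0]
force: [-0.7, 0.1, -0.7]
width: 62.8
grip_force: 30.0
```

```bash
python3 -m jog '[[0,0,0,-8.5,0],[0,0,0,-8.5,0],[0,0,0,-8.5,0],[0,0,0,-8.5,0],[0,0,0,-8.5,0]]' >/dev/null
python3 -m jog '[[0,0,0,-8.5,0],[0,0,0,-8.5,0],[0,0,0,-8.5,0],[0,0,0,-8.5,0],[0,0,0,-8.5,0]]' >/dev/null
python3 -m jog '[[0,0,-0.01,-8.5,0],[0,0,-0.01,-5,0],[0,0,0,0,0],[0,0,0,0,0]]'
python3 -c "
from h import *
goto([611,153,195],141)"
```

```text
clock: 20.25
position: [490.2, 279.8, 197.0]
orientation: [-0.0, -0.429, 0.903, 0.0]
force: [0.1, -0.3, -0.8]
width: 62.9
grip_force: 30.0
d_tool [  22.  -173.7    1.9] tooly 140.8 roll -0.2 | d after roll [  22.5 -173.7    1.9] pos [490.2 279.8 197. ] w 62.9 q [ 0.31  0.43  1.44 -0.    1.27 -2.15]
```

```bash
python3 -m jog '[[0.004,-0.035,0,0,0],[0.004,-0.035,0,0,0],[0.004,-0.035,0,0,0],[0.004,-0.035,0,0,0],[0.006,-0.034,0,0,0]]' >/dev/null
python3 -m jog '[[0,0,0,0,0],[0,0,0,0,0],[0,0,0,0,0]]'
python3 -c "
from h import *
c=vision.camera_info('wrist');im=vision.snapshot('wrist');cv2.imwrite('pics/w9.png',im)
print([np.round(proj(c,np.array([554,84,z]))) for z in (36,128)])
a=rect(c,im,554,84,36,50,8);b=rect(c,im,554,84,128,25,16)
cv2.imwrite('pics/r9.png',np.hstack([cv2.resize(a,(400,400)),cv2.resize(b,(400,400))]))
goto([554,84,195],141)"
```

```text
clock: 21.05
position: [611.0, 154.0, 196.9]
orientation: [-0.0, -0.43, 0.903, 0.0]
force: [-1.2, -0.2, -1.1]
width: 62.5
grip_force: 30.0
[array([324.,  86.]), array([324.,  75.])]
d_tool [90.4  0.2  2.1] tooly 141.0 roll 0.0 | d after roll [90.4  0.1  2.1] pos [611.  154.2 197.1] w 62.7 q [ 0.06  0.58  1.21  0.    1.35 -2.4 ]
```

View pics/r9.png

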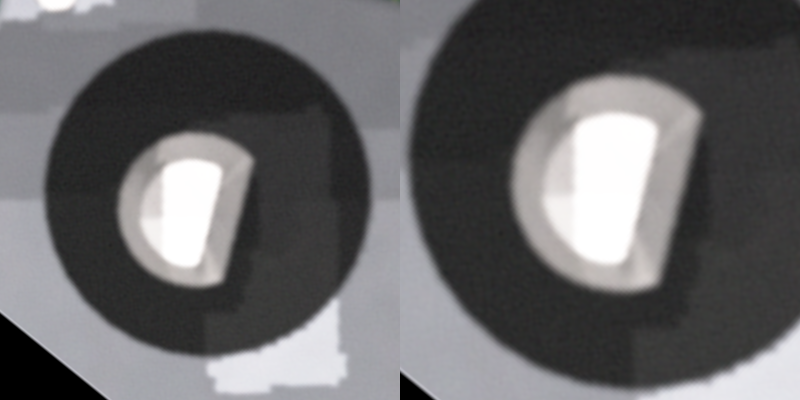

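The rectified views give the plinth centre at (207,192) in the left picture and the post-top centre at (615,188) in the right, which puts the post at (555.9, 85.7). The flat normal reads −14.1°, matching the wheel. I move over it and lower gently.

```bash
python3 -m jog '[[0.022,0,0,0,0],[0.022,0,0,0,0],[0.022,0,0,0,0],[0.022,0,0,0,0],[0,0,0,0,0]]' >/dev/null
python3 -m jog '[[0,0,0.02,0,0],[0,0,0.02,0,0],[0,0,0.01,0,0],[0,0,0.007,0,0],[0,0,0,0,0]]'
python3 -m jog '[[0,0,0.004,0,0],[0,0,0.004,0,0],[0,0,0.004,0,0],[0,0,0.004,0,0],[0,0,0,0,0]]'
```

```text
clock: 22.1
position: [556.2, 85.3, 139.8]
orientation: [-0.0, -0.431, 0.903, 0.0]
force: [0.0, 0.2, -0.9]
width: 62.8
grip_force: 30.0
clock: 22.6
position: [555.7, 84.5, 123.5]
orientation: [-0.001, -0.43, 0.903, 0.0]
force: [-2.4, -1.9, -2.9]
width: 63.4
grip_force: 30.0
```

```bash
python3 -m jog '[[0,0,0.004,0,0],[0,0,0.004,0,0],[0,0,0.004,0,0],[0,0,0.004,0,0],[0,0,0,0,0]]'
python3 -m jog '[[0,0,0.008,0,0],[0,0,0.008,0,0],[0,0,0.008,0,0],[0,0,0.008,0,0],[0,0,0,0,0]]'
```

```text
clock: 23.1
position: [555.6, 84.5, 107.6]
orientation: [-0.001, -0.43, 0.903, 0.0]
force: [-5.4, -4.1, 0.2]
width: 63.0
grip_force: 30.0
clock: 23.6
position: [555.5, 84.5, 75.1]
orientation: [-0.001, -0.43, 0.903, 0.0]
force: [-3.0, -4.5, -4.2]
width: 63.0
grip_force: 30.0
```

```bash
python3 -m jog '[[0.001,0,0.004,0,0],[0,0,0,0,1],[0,0,0,0,1],[0,0,0,0,1],[0,0,0,0,1]]'
python3 -m jog '[[0,0,0,0,1],[0,0,-0.03,0,1],[0,0,-0.04,0,1],[0,0,-0.03,0,1],[-0.03,0,-0.02,0,1]]'
python3 -m jog '[[-0.03,0,0,0,1],[-0.03,0,0,0,1],[0,0,0,0,1],[0,0,0,0,1]]'
python3 -c "
from h import *
c=vision.camera_info('wrist');im=vision.snapshot('wrist')
cv2.imwrite('pics/r10.png',cv2.resize(rect(c,im,555.5,85,56,50,8),(400,400)))
for z in (36,46,56,66,76,86): print(z,[w for w in wheels(c,im,z) if w[2]<45])
goto([368,339,195],30)"
```

```text
clock: 24.1
position: [555.9, 84.1, 72.5]
orientation: [0.0, -0.43, 0.903, -0.0]
force: [0.6, 0.4, -0.2]
width: 88.3
grip_force: 0.0
clock: 24.6
position: [574.6, 106.1, 195.2]
orientation: [0.001, -0.429, 0.903, -0.001]
force: [0.3, 0.3, -0.4]
width: 87.6
grip_force: 0.0
clock: 25.0
position: [612.1, 154.1, 191.8]
orientation: [-0.0, -0.431, 0.902, 0.0]
force: [0.1, 0.1, 0.1]
width: 88.4
grip_force: 0.0
36 [(555.8, 85.8, 34.7, [(array([552.6,  82.8]), 20.5, array([550.8,  82.6]))])]
46 [(533.2, 416.1, 44.9, []), (883.1, 132.5, 44.7, []), (556.2, 86.2, 33.6, [(array([553.1,  83.2]), 19.8, array([551.3,  83.1]))])]
56 [(534.3, 405.2, 43.4, []), (872.3, 131.2, 43.2, []), (556.5, 86.5, 32.4, [(array([553.5,  83.7]), 19.1, array([551.8,  83.5]))])]
66 [(535.4, 394.3, 41.8, []), (861.5, 130.0, 41.7, []), (556.9, 86.9, 31.3, [(array([554. ,  84.2]), 18.5, array([552.3,  84. ]))])]
76 [(536.6, 383.4, 40.3, []), (850.7, 128.8, 40.1, []), (557.2, 87.3, 30.1, [(array([554.5,  84.6]), 17.8, array([552.9,  84.4]))])]
86 [(537.7, 372.5, 38.8, []), (839.8, 127.5, 38.6, []), (557.5, 87.6, 29.0, [(array([554.9,  85.1]), 17.1, array([553.4,  84.9]))])]
d_tool [  9.5 306.3  -2.9] tooly 141.0 roll -69.0 | d after roll [-282.6  118.5   -2.9] pos [611.9 153.5 192. ] w 88.1 q [ 0.06  0.58  1.21 -0.    1.34 -2.4 ]
```

View pics/r10.png

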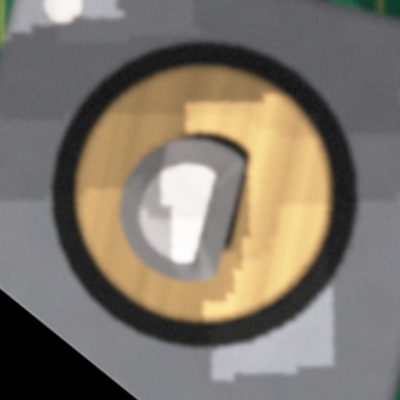

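The first wheel is flat, keyed and down on the plinth: its apparent radius is 32.4 mm at z = 56. I go to wheel B with the tool y axis at 30°.

```bash
python3 -m jog '[[0.001,0.034,0,0,1],[0.001,0.034,0,0,1],[0.001,0.034,0,0,1],[0.001,0.034,0,0,1],[0.001,0.034,0,0,1]]' >/dev/null
python3 -m jog '[[0.001,0.034,0,0,1],[0.001,0.034,0,0,1],[0.001,0.034,0,0,1],[0.001,0.034,0,0,1],[0,0,0,8.5,1]]' >/dev/null
python3 -m jog '[[0,0,0,8.5,1],[0,0,0,8.5,1],[0,0,0,8.5,1],[0,0,0,8.5,1],[0,0,0,8.5,1]]' >/dev/null
python3 -m jog '[[0,0,0,8.5,1],[0,0,0,8.5,1],[0,0,0,8.5,1],[0,0,0,8.5,1],[0,0,0,8.5,1]]' >/dev/null
python3 -m jog '[[0,0,0.03,8.5,1],[0,0,0.03,8.5,1],[0,0,0.01,0,1],[0,0,0,0,1],[0,0,0,0,1]]' >/dev/null
python3 -c "
from h import *
goto([368,339,120],30)
c=vision.camera_info('wrist');im=vision.snapshot('wrist')
for w in wheels(c,im):
    if w[2]<40: print(w)
cv2.imwrite('pics/r11.png',cv2.resize(rect(c,im,368,339),(400,400)))"
```

```text
d_tool [ 0.2 -1.6  3.5] tooly 30.6 roll 0.6 | d after roll [ 0.2 -1.6  3.5] pos [369.5 339.6 123.5] w 87.7 q [ 0.51  0.39  1.72 -0.    1.03 -0.03]
(263.2, 139.9, 33.6, [])
(597.6, 338.2, 34.7, [])
(367.3, 340.1, 33.0, [(array([367.2, 342.3]), 14.0, array([367.5, 342.3]))])
```

View pics/r11.png

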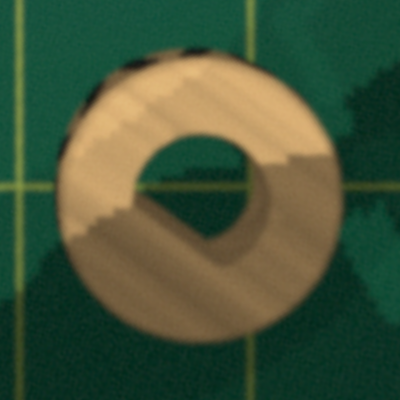

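Wheel B is unmoved, centred at crop (201,200), i.e. (368.2, 339.0), with its flat at −127°. I grip it.

```bash
python3 -m jog '[[0,-0.0014,0.03,0,1],[0,0,0.03,0,1],[0,0,0.03,0,1],[0,0,0.015,0,1],[0,0,0.0055,0,1]]' >/dev/null
python3 -m jog '[[0,0,0,0,1],[0,0,0,0,0],[0,0,0,0,0],[0,0,0,0,0],[0,0,0,0,0]]'
python3 -m jog '[[0,0,0,0,0],[0,0,0,0,0],[0,0,0,0,0]]'
python3 -m jog '[[0,0,-0.005,0,0],[0,0,-0.02,0,0],[0,0,-0.04,0,0],[0,0,-0.04,0,0],[0,0,-0.04,0,0]]'
python3 -m jog '[[0,0,-0.03,-8.5,0],[0,0,-0.01,-8.5,0],[0,0,0,-8.5,0],[0,0,0,-8.5,0],[0,0,0,-8.5,0]]' >/dev/null
python3 -m jog '[[0,0,0,-8.5,0],[0,0,0,-8.5,0],[0,0,0,-8.5,0],[0,0,0,-8.5,0],[0,0,0,-8.5,0]]' >/dev/null
python3 -m jog '[[0,0,0,-8.5,0],[0,0,0,-8.5,0],[0,0,0,-8.5,0],[0,0,0,-2.5,0],[0,0,0,0,0]]'
python3 -c "
from h import *
goto([555.5,85,195],143.8)"
```

```text
clock: 28.6
position: [368.0, 339.1, 12.4]
orientation: [0.0, 0.496, 0.868, 0.0]
force: [-0.4, -0.7, 4.5]
width: 62.9
grip_force: 30.0
clock: 28.9
position: [368.0, 339.1, 12.4]
orientation: [0.0, 0.496, 0.868, 0.0]
force: [-1.0, -0.9, 6.5]
width: 62.8
grip_force: 30.0
clock: 29.4
position: [367.3, 338.7, 158.5]
orientation: [-0.0, 0.496, 0.868, -0.0]
force: [0.9, 0.7, -0.9]
width: 63.1
grip_force: 30.0
clock: 30.9
position: [367.5, 338.8, 196.8]
orientation: [-0.0, -0.45, 0.893, 0.0]
force: [-0.9, 0.4, -0.7]
width: 62.9
grip_force: 30.0
d_tool [  92.2 -302.1    1.8] tooly 143.5 roll -0.3 | d after roll [  93.8 -301.6    1.8] pos [367.5 338.8 196.8] w 62.9 q [ 0.51  0.3   1.63  0.    1.21 -1.99]
```

```bash
python3 -m jog '[[0.0103,-0.0335,0,0,0],[0.0103,-0.0335,0,0,0],[0.0103,-0.0335,0,0,0],[0.0103,-0.0335,0,0,0],[0.0103,-0.0335,0,0,0]]' >/dev/null
python3 -m jog '[[0.0103,-0.0335,0,0,0],[0.0103,-0.0335,0,0,0],[0.0103,-0.0335,0,0,0],[0.0103,-0.0335,0,0,0],[0,0,0,0,0]]' >/dev/null
python3 -m jog '[[0,0,0,0,0],[0,0,0,0,0]]' 
python3 -c "
from h import *
goto([555.2,84.5,140],143.5)"
```

```text
clock: 32.1
position: [554.3, 85.8, 196.8]
orientation: [-0.0, -0.45, 0.893, 0.0]
force: [0.0, 0.1, -1.0]
width: 63.2
grip_force: 30.0
d_tool [ 0.5 -1.5 56.8] tooly 143.5 roll -0.0 | d after roll [ 0.5 -1.5 56.8] pos [554.3  85.8 196.8] w 63.2 q [-0.06  0.43  1.45  0.    1.27 -2.56]
```

```bash
python3 -m jog '[[0.0005,-0.0015,0.02,0,0],[0,0,0.02,0,0],[0,0,0.01,0,0],[0,0,0.007,0,0],[0,0,0,0,0]]'
python3 -m jog '[[0,0,0.004,0,0],[0,0,0.004,0,0],[0,0,0.004,0,0],[0,0,0.004,0,0],[0,0,0,0,0]]'
python3 -m jog '[[0,0,0.004,0,0],[0,0,0.004,0,0],[0,0,0.004,0,0],[0,0,0.004,0,0],[0,0,0,0,0]]'
```

```text
clock: 32.6
position: [555.4, 84.1, 139.4]
orientation: [-0.0, -0.45, 0.893, 0.0]
force: [0.3, 0.0, -0.2]
width: 63.0
grip_force: 30.0
clock: 33.1
position: [555.5, 83.7, 123.2]
orientation: [-0.0, -0.45, 0.893, 0.0]
force: [-0.5, -1.3, -0.8]
width: 62.9
grip_force: 30.0
clock: 33.6
position: [555.5, 83.7, 107.1]
orientation: [-0.0, -0.45, 0.893, 0.0]
force: [0.1, -0.1, -0.6]
width: 63.1
grip_force: 30.0
```

Clean fit. I lower further, release and check.

```bash
python3 -m jog '[[0,0,0.008,0,0],[0,0,0.008,0,0],[0,0,0.008,0,0],[0,0,0.008,0,0],[0,0,0.002,0,0]]'
python3 -m jog '[[0,0,0,0,0],[0,0,0,0,1],[0,0,0,0,1],[0,0,0,0,1],[0,0,0,0,1]]' >/dev/null
python3 -m jog '[[0,0,0,0,1],[0,0,-0.03,0,1],[0,0,-0.04,0,1],[0,0,-0.03,0,1],[-0.03,0,-0.02,0,1]]' >/dev/null
python3 -m jog '[[-0.03,0,0,0,1],[-0.03,0,0,0,1],[0,0,0,0,1],[0,0,0,0,1]]'
python3 -c "
from h import *
c=vision.camera_info('wrist');im=vision.snapshot('wrist')
for z in (56,76,96): print(z,[w for w in wheels(c,im,z) if w[2]<37])
T=vision.camera_info('top');im=vision.snapshot('top')
print([w for w in wheels(T,im,23,150) if w[2]<50])
goto([546,-368,195],76)"
```

```text
clock: 34.1
position: [555.3, 83.7, 72.5]
orientation: [-0.001, -0.45, 0.893, 0.0]
force: [-0.4, 0.1, -1.0]
width: 62.8
grip_force: 30.0
clock: 35.5
position: [609.0, 156.1, 193.2]
orientation: [-0.0, -0.45, 0.893, 0.0]
force: [0.4, -0.6, -0.2]
width: 88.2
grip_force: 0.0
56 [(556.3, 85.1, 34.8, [(array([553.8,  83.4]), 19.0, array([551.9,  83.4]))])]
76 [(556.9, 85.9, 32.4, [(array([554.7,  84.3]), 17.7, array([552.9,  84.3]))])]
96 [(557.6, 86.7, 29.9, [(array([555.5,  85.3]), 16.3, array([553.9,  85.3]))])]
[(560.4, 86.4, 34.5, [(array([561.8,  89.2]), 18.9, array([560.7,  89.3]))]), (572.9, -363.3, 33.5, [(array([ 570.7, -362.8]), 15.8, array([ 570.1, -361.6]))]), (766.9, -250.1, 45.0, [(array([ 766.1, -252.5]), 13.3, array([ 763.3, -250.9]))])]
d_tool [ 457.9 -261.1   -1.2] tooly 143.5 roll 67.5 | d after roll [ -65.6 -523.    -1.2] pos [608.9 155.3 193.7] w 88.2 q [ 0.06  0.58  1.22 -0.    1.34 -2.44]
```

The second wheel is fully down (r 32.4 at z = 76). The third has been knocked, and the top view now has it near (573,−363). I go there with the tool y axis at 0°.

```bash
python3 -m jog '[[0,0,0,8.5,1],[0,0,0,8.5,1],[0,0,0,8.5,1],[0,0,0,8.5,1],[0,0,0,8.5,1]]' >/dev/null
python3 -m jog '[[0,0,0,8.5,1],[0,0,0,8.5,1],[0,0,0,8.5,1],[0,0,0,8.5,1],[0,0,0,8.5,1]]' >/dev/null
python3 -m jog '[[0,0,0,8.5,1],[0,0,0,8.5,1],[0,0,0,8.5,1],[0,0,0,8.5,1],[0,0,0,8.5,1]]' >/dev/null
python3 -m jog '[[0,0,0,8.5,1],[0,0,0,7.5,1],[-0.035,-0.002,0,0,1],[-0.035,-0.002,0,0,1],[-0.035,-0.002,0,0,1]]' >/dev/null
python3 -m jog '[[-0.035,-0.002,0,0,1],[-0.035,-0.002,0,0,1],[-0.035,-0.003,0,0,1],[-0.035,-0.002,0,0,1],[-0.035,-0.002,0,0,1]]' >/dev/null
python3 -m jog '[[-0.035,-0.003,0,0,1],[-0.035,-0.002,0,0,1],[-0.035,-0.003,0,0,1],[-0.035,-0.002,0,0,1],[-0.035,-0.003,0,0,1]]' >/dev/null
python3 -m jog '[[-0.028,-0.003,0.015,0,1],[0,0,0.015,0,1],[0,0,0,0,1],[0,0,0,0,1]]'
python3 -c "
from h import *
goto([574,-361,120],0)
c=vision.camera_info('wrist');im=vision.snapshot('wrist');cv2.imwrite('pics/w12.png',im)
for w in wheels(c,im):
    if w[2]<40: print(w)
cv2.imwrite('pics/r12.png',cv2.resize(rect(c,im,574,-361),(400,400)))"
```

```text
clock: 39.0
position: [575.8, -327.0, 164.4]
orientation: [0.0, 0.707, 0.707, 0.0]
force: [-0.1, 1.0, -0.0]
width: 87.8
grip_force: 0.0
d_tool [-34.   -1.8  44.4] tooly -0.0 roll -0.0 | d after roll [-34.   -1.8  44.4] pos [ 575.8 -327.   164.4] w 87.8 q [-0.69  0.68  1.13  0.    1.33 -0.69]
(574.9, -361.6, 33.8, [(array([ 574.3, -359. ]), 14.6, array([ 573.4, -358.9]))])
```

View pics/r12.png

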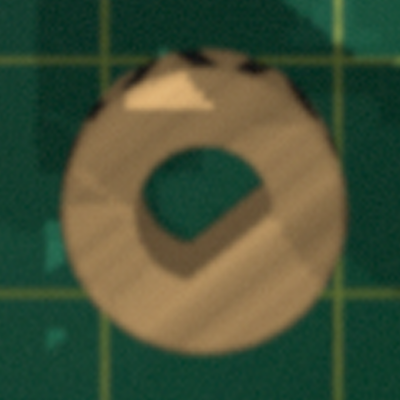

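The wheel is centred at crop (204,211), i.e. (575.0, −363.6), with its flat from (188,278) to (270,210), i.e. −50.3°. It needs +36.4°. I close in and check once.

```bash
python3 -m jog '[[-0.0186,-0.0008,0.02,0,1],[-0.018,0,0.02,0,1],[0,0,0,0,1],[0,0,0,0,1]]' >/dev/null
python3 -c "
from h import *
goto([575,-363.6,13],0)
c=vision.camera_info('wrist');im=vision.snapshot('wrist')
for w in wheels(c,im):
    if w[2]<40: print(w)
a=cv2.resize(rect(c,im,575,-363.6),(400,400));cv2.imwrite('pics/r13.png',a)"
```

```text
d_tool [ -0.5  -0.7 111.8] tooly -0.0 roll -0.0 | d after roll [ -0.5  -0.7 111.8] pos [ 575.7 -363.1  124.8] w 88.0 q [-0.73  0.75  1.1   0.    1.29 -0.73]
(381.2, -481.3, 34.7, [])
(770.9, -480.4, 35.7, [])
(574.9, -362.4, 33.1, [(array([ 574.6, -360.2]), 14.9, array([ 573.5, -359.6]))])
(742.3, -254.3, 26.6, [])
```

View pics/r13.png

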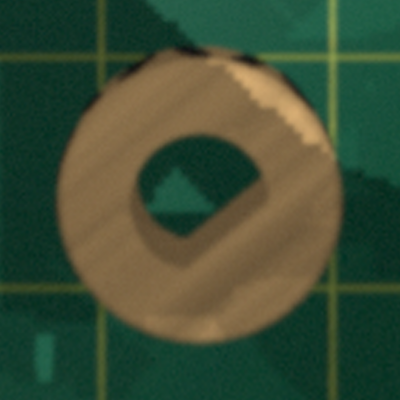

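The wheel's centre is at crop (200,201), as predicted, with the same flat. I grip it and carry it over.

```bash
python3 -m jog '[[-0.0005,-0.0007,0.03,0,1],[0,0,0.03,0,1],[0,0,0.03,0,1],[0,0,0.015,0,1],[0,0,0.0065,0,1]]' >/dev/null
python3 -m jog '[[0,0,0,0,1],[0,0,0,0,0],[0,0,0,0,0],[0,0,0,0,0],[0,0,0,0,0]]'
python3 -m jog '[[0,0,0,0,0],[0,0,0,0,0],[0,0,0,0,0]]'
python3 -m jog '[[0,0,-0.005,0,0],[0,0,-0.02,0,0],[0,0,-0.04,0,0],[0,0,-0.04,0,0],[0,0,-0.04,0,0]]' >/dev/null
python3 -m jog '[[0,0,-0.035,-8.5,0],[0,0,-0.01,-8.5,0],[0,0,0,-8.5,0],[0,0,0,-8.5,0],[0,0,0,-2.4,0]]' >/dev/null
python3 -m jog '[[0,0,0,0,0],[0,0,0,0,0]]' 
python3 -c "
from h import *
goto([555.3,84.2,200],36.4)"
```

```text
clock: 40.5
position: [574.9, -364.3, 13.0]
orientation: [0.001, 0.707, 0.707, -0.0]
force: [-0.6, 0.4, 3.7]
width: 62.7
grip_force: 30.0
clock: 40.8
position: [574.9, -364.3, 13.1]
orientation: [0.001, 0.707, 0.707, -0.0]
force: [-2.3, 0.7, 5.6]
width: 62.9
grip_force: 30.0
clock: 42.0
position: [574.6, -364.0, 202.1]
orientation: [-0.0, 0.452, 0.892, 0.0]
force: [-0.3, -0.1, -0.5]
width: 63.6
grip_force: 30.0
d_tool [372.6 249.8   2.2] tooly 36.3 roll -0.1 | d after roll [372.2 250.4   2.2] pos [ 574.6 -364.   202.1] w 63.6 q [-0.74  0.69  1.    0.    1.45 -1.37]
```

```bash
python3 -m jog '[[0.0286,0.0192,0,0,0],[0.0286,0.0192,0,0,0],[0.0286,0.0192,0,0,0],[0.0286,0.0192,0,0,0],[0.0286,0.0192,0,0,0]]' >/dev/null
python3 -m jog '[[0.0286,0.0192,0,0,0],[0.0286,0.0192,0,0,0],[0.0286,0.0192,0,0,0],[0.0286,0.0192,0,0,0],[0.0286,0.0192,0,0,0]]' >/dev/null
python3 -m jog '[[0.0286,0.0192,0,0,0],[0.0286,0.0192,0,0,0],[0.0286,0.0192,0,0,0],[0,0,0,0,0],[0,0,0,0,0]]'
python3 -c "
from h import *
goto([555.3,84.2,140],36.4)
c=vision.camera_info('wrist');im=vision.snapshot('wrist');cv2.imwrite('pics/w14.png',im)"
```

```text
clock: 43.5
position: [555.0, 83.6, 202.3]
orientation: [0.0, 0.451, 0.893, -0.0]
force: [0.5, -0.3, -0.1]
width: 63.4
grip_force: 30.0
d_tool [ 0.4  0.6 62.3] tooly 36.4 roll 0.0 | d after roll [ 0.4  0.6 62.3] pos [555.   83.6 202.3] w 63.4 q [-0.06  0.42  1.44 -0.    1.28 -0.69]
```

View pics/w14.png

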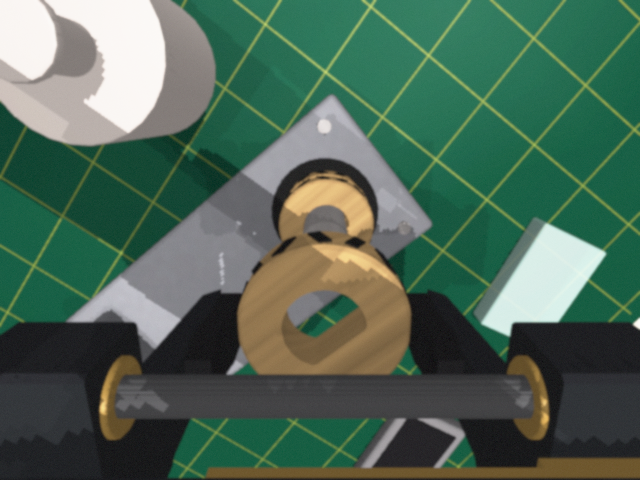

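The wheel is level in the grip with its flat toward the lower right, as the post needs. The two stacked wheels are visible at (325,200). I lower.

```bash
python3 -m jog '[[0.0004,0.0006,0.02,0,0],[0,0,0.02,0,0],[0,0,0.013,0,0],[0,0,0.009,0,0],[0,0,0,0,0]]'
python3 -m jog '[[0,0,0.004,0,0],[0,0,0.004,0,0],[0,0,0.004,0,0],[0,0,0.004,0,0],[0,0,0,0,0]]'
python3 -m jog '[[0,0,0.004,0,0],[0,0,0.004,0,0],[0,0,0.004,0,0],[0,0,0.004,0,0],[0,0,0,0,0]]'
```

```text
clock: 44.05
position: [555.0, 83.5, 139.4]
orientation: [-0.001, 0.451, 0.892, -0.0]
force: [-0.7, 0.5, -1.1]
width: 63.1
grip_force: 30.0
clock: 44.55
position: [555.1, 84.0, 123.7]
orientation: [-0.0, 0.451, 0.893, -0.0]
force: [-0.5, -0.4, -0.4]
width: 63.0
grip_force: 30.0
clock: 45.05
position: [555.0, 84.0, 107.5]
orientation: [-0.001, 0.451, 0.893, -0.0]
force: [0.2, -0.0, -1.7]
width: 63.4
grip_force: 30.0
```

```bash
python3 -m jog '[[0,0,0.008,0,0],[0,0,0.008,0,0],[0,0,0.004,0,0],[0,0,0,0,1],[0,0,0,0,1]]'
python3 -m jog '[[0,0,0,0,1],[0,0,0,0,1],[0,0,0,0,1],[0,0,-0.03,0,1],[0,0,-0.04,0,1]]' >/dev/null
python3 -m jog '[[0,0,-0.04,-8,1],[0,0,-0.02,-8,1],[-0.03,0,0,-8,1],[-0.03,0,0,-8,1],[-0.03,0,0,-7.6,1]]' >/dev/null
python3 -m jog '[[0,0,0,0,1],[0,0,0,0,1]]'
python3 -c "
from h import *
goto([384.3,90.3,210],76)
c=vision.camera_info('wrist');im=vision.snapshot('wrist')
for z in (76,96,116): print(z,[w for w in wheels(c,im,z) if w[2]<37])
cv2.imwrite('pics/r15.png',cv2.resize(rect(c,im,555.5,85,96,50,8),(400,400)))"
```

```text
clock: 45.55
position: [555.5, 84.0, 88.3]
orientation: [0.0, 0.451, 0.893, 0.0]
force: [-0.4, -0.4, -0.4]
width: 76.8
grip_force: 0.0
clock: 46.75
position: [632.8, 39.9, 217.8]
orientation: [-0.0, 0.123, 0.992, 0.0]
force: [-0.5, -0.0, 0.2]
width: 88.3
grip_force: 0.0
d_tool [253.3 -11.7   8. ] tooly 75.9 roll -0.1 | d after roll [253.3 -11.2   8. ] pos [632.8  39.9 217.8] w 88.3 q [-0.12  0.57  1.16  0.    1.41 -1.45]
76 [(558.4, -19.1, 13.3, []), (555.7, 86.4, 34.8, [(array([555.6,  88.4]), 18.1, array([554.1,  88.9]))])]
96 [(558.6, -13.7, 12.4, []), (556.1, 84.5, 32.4, [(array([556. ,  86.4]), 16.9, array([554.6,  86.8]))])]
116 [(796.3, 200.9, 35.6, []), (558.8, -8.3, 11.5, []), (556.5, 82.6, 30.0, [(array([556.4,  84.3]), 15.6, array([555.1,  84.7]))])]
```

View pics/r15.png

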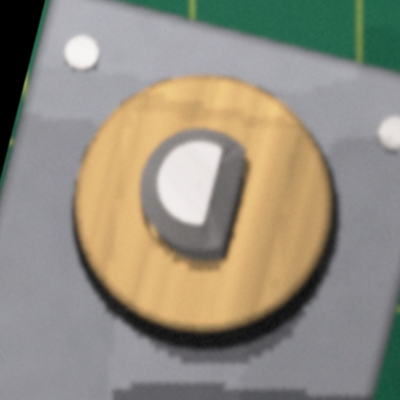

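All three wheels are stacked flat and keyed (r 32.4 at z = 96). I've now viewed 17 pictures, over the limit of 14, so I view no more and use numeric checks from here. Next I fetch the cover.

```bash
python3 -m jog '[[0.032,-0.0015,0,0,1],[0.032,-0.0015,0,0,1],[0.032,-0.0015,0,0,1],[0.032,-0.0015,0,0,1],[0.032,-0.0015,0,0,1]]' >/dev/null
python3 -m jog '[[0.032,-0.0015,0,0,1],[0.032,-0.0015,0,0,1],[0.029,-0.001,0.008,0,1],[0,0,0,0,1],[0,0,0,0,1]]' >/dev/null
python3 -c "
from h import *
goto([384.3,90.3,118],76)"
```

```text
d_tool [ 0.4 -0.  92.8] tooly 76.0 roll -0.0 | d after roll [ 0.4 -0.  92.8] pos [384.6  90.2 210.8] w 88.2 q [-0.07  0.05  1.9   0.    1.2  -1.39]
```

```bash
python3 -m jog '[[0.0004,0,0.03,0,1],[0,0,0.03,0,1],[0,0,0.02,0,1],[0,0,0.012,0,1],[0,0,0,0,1]]' >/dev/null
python3 -m jog '[[0,0,0,0,0],[0,0,0,0,0],[0,0,0,0,0],[0,0,0,0,0],[0,0,0,0,0]]' >/dev/null
python3 -m jog '[[0,0,0,0,0],[0,0,0,0,0],[0,0,0,0,0],[0,0,0,0,0],[0,0,0,0,0]]'
python3 -m jog '[[0,0,-0.01,0,0],[0,0,-0.03,0,0],[0,0,-0.03,0,0],[0,0,-0.04,0,0],[0,0,-0.04,0,0]]'
python3 -c "
from h import *
goto([555.4,84.6,268],76)"
```

```text
clock: 49.3
position: [384.5, 90.1, 118.3]
orientation: [0.0, 0.122, 0.993, 0.0]
force: [-0.4, 1.2, 1.7]
width: 36.0
grip_force: 29.9
clock: 49.8
position: [383.7, 90.0, 270.2]
orientation: [-0.0, 0.122, 0.993, -0.0]
force: [0.6, -0.2, -1.3]
width: 36.5
grip_force: 29.8
d_tool [-167.9   36.3    2.1] tooly 76.0 roll -0.0 | d after roll [-167.9   36.3    2.1] pos [383.7  90.  270.2] w 36.5 q [-0.07 -0.01  1.79 -0.    1.36 -1.4 ]
```

```bash
python3 -m jog '[[-0.028,0.006,0,0,0],[-0.028,0.006,0,0,0],[-0.028,0.006,0,0,0],[-0.028,0.006,0,0,0],[-0.028,0.006,0,0,0]]' >/dev/null
python3 -m jog '[[-0.027,0.006,0,0,0],[0,0,0,0,0],[0,0,0,0,0],[0,0,0,0,0]]'
python3 -c "
from h import *
goto([554.7,84.1,143],76)"
```

```text
clock: 50.7
position: [554.4, 84.6, 268.6]
orientation: [-0.0, 0.122, 0.993, -0.0]
force: [-0.4, -0.2, -1.5]
width: 36.0
grip_force: 29.8
d_tool [ -0.5  -0.4 125.6] tooly 76.0 roll -0.0 | d after roll [ -0.5  -0.4 125.6] pos [554.4  84.6 268.6] w 36.0 q [-0.06  0.37  1.34 -0.    1.43 -1.38]
```

```bash
python3 -m jog '[[-0.0005,-0.0004,0.02,0,0],[0,0,0.02,0,0],[0,0,0.02,0,0],[0,0,0.02,0,0],[0,0,0,0,0]]'
python3 -m jog '[[0,0,0.015,0,0],[0,0,0.012,0,0],[0,0,0.008,0,0],[0,0,0.004,0,0],[0,0,0,0,0]]'
python3 -m jog '[[0,0,0.002,0,0],[0,0,0.002,0,0],[0,0,0.0015,0,0],[0,0,0.001,0,0],[0,0,0,0,0]]'
```

```text
clock: 51.2
position: [553.8, 84.1, 186.5]
orientation: [-0.002, 0.122, 0.993, -0.0]
force: [-1.1, -0.5, -1.2]
width: 35.9
grip_force: 29.8
clock: 51.7
position: [555.4, 84.0, 149.1]
orientation: [-0.0, 0.122, 0.993, -0.0]
force: [0.4, -0.6, -1.9]
width: 36.1
grip_force: 29.8
clock: 52.2
position: [555.7, 84.0, 143.3]
orientation: [0.0, 0.122, 0.993, 0.0]
force: [-0.5, 0.5, 2.6]
width: 35.9
grip_force: 29.9
```

The cover is seated: z 143.3, as at the start, with light contact. I release it, rise and go over the crank handle.

```bash
python3 -m jog '[[0,0,0,0,1],[0,0,0,0,1],[0,0,0,0,1],[0,0,0,0,1],[0,0,0,0,1]]' >/dev/null
python3 -m jog '[[0,0,0,0,1],[0,0,0,0,1],[0,0,-0.02,0,1],[0,0,-0.03,0,1],[0,0,-0.03,0,1]]' >/dev/null
python3 -c "
from h import *
goto([440,-133,215],76)"
```

```text
d_tool [  59.3 -238.5    8.7] tooly 76.0 roll -0.0 | d after roll [  59.4 -238.4    8.7] pos [555.3  84.  223.6] w 88.2 q [-0.06  0.41  1.41 -0.    1.33 -1.38]
```

```bash
cat >> h.py <<'E'
def knob(zt=146):
    """dark blob nearest the expected handle top, wrist view: mask saved with pixel fit"""
    c=vision.camera_info('wrist'); im=vision.snapshot('wrist'); u,v=proj(c,np.array([439,-133,zt]))
    print('pred',round(u),round(v)); m=cv2.inRange(im,(0,0,0),(62,62,62))
    cs,_=cv2.findContours(m,cv2.RETR_EXTERNAL,cv2.CHAIN_APPROX_NONE)
    for k in cs:
        if cv2.contourArea(k)>200 and abs(cv2.pointPolygonTest(k,(u,v),True))<60: print(cv2.boundingRect(k),cv2.contourArea(k),'min rect',[np.round(q,1) for q in cv2.minAreaRect(k)])
    return c,im
E
python3 -m jog '[[0.003,-0.03,0,0,1],[0.003,-0.03,0,0,1],[0.003,-0.03,0,0,1],[0.003,-0.03,0,0,1],[0.003,-0.03,0,0,1]]' >/dev/null
python3 -m jog '[[0.003,-0.03,0,0,1],[0.003,-0.03,0,0,1],[0.003,-0.028,0,0,1],[0,0,0,0,1],[0,0,0,0,1]]' >/dev/null
python3 -c "
from h import *
goto([440,-133,215],76)
c,im=knob();cv2.imwrite('pics/w20.png',im)
T=vision.camera_info('top');t=vision.snapshot('top');a=cv2.imread('pics/top0.png')
for n,i in (('before',a),('now',t)):
    g=cv2.cvtColor(i,cv2.COLOR_BGR2HSV)[225:285,260:325]; m=cv2.inRange(g,(0,0,150),(180,35,255))
    cs,_=cv2.findContours(m,cv2.RETR_EXTERNAL,cv2.CHAIN_APPROX_SIMPLE); k=max(cs,key=cv2.contourArea); print(n,cv2.minEnclosingCircle(k),cv2.contourArea(k))
"
```

```text
d_tool [35.5 -0.6  7.8] tooly 75.9 roll -0.1 | d after roll [35.5 -0.5  7.8] pos [ 474.6 -141.1  222.8] w 88.2 q [-0.53  0.26  1.61  0.    1.27 -1.85]
pred 320 185
(299, 155, 44, 50) 1596.0 min rect [array([320. , 180.1]), array([49. , 42.4]), np.float64(71.6)]
before ((37.45801544189453, 35.13358688354492), 35.694393157958984) 2030.0
now ((37.45801544189453, 35.13358688354492), 35.694393157958984) 2031.5
```

The top view has the cover at exactly its starting place. Next comes the handle fix, with a second view for height.

```bash
python3 -c "
from h import *
c=vision.camera_info('wrist'); print(onz(c,320.8,182.5,146))
ax=np.array([555.3,84.2])-240*np.array([.242,.970]); print(ax)
np.save('c1.npy',np.array([*ray(c,320.8,182.5)]))"
python3 -m jog '[[0.018,0,0,0,1],[0.0175,0,0,0,1],[0,0,0,0,1],[0,0,0,0,1]]' >/dev/null
python3 -c "
from h import *
c,im=knob();cv2.imwrite('pics/w21.png',im);goto([439,-134,106],76)
T=vision.camera_info('top');S=vision.camera_info('scene')"
```

```text
[ 438.15449508 -131.41580778  146.        ]
[ 497.22 -148.6 ]
pred 319 247
(300, 210, 41, 56) 1744.5 min rect [array([320. , 237.5]), array([55., 40.]), np.float64(90.0)]
d_tool [  1.5  -2.1 116.9] tooly 76.0 roll 0.0 | d after roll [  1.5  -2.1 116.9] pos [ 440.9 -132.3  222.9] w 88.3 q [-0.55  0.18  1.71  0.    1.25 -1.87]
```

```bash
python3 -c "
from h import *
c=vision.camera_info('wrist'); print(onz(c,320.5,244.5,146))
o1,d1=np.load('c1.npy');o2,d2=ray(c,320.5,244.5)
A=sum(np.eye(3)-np.outer(d,d) for d in(d1,d2));b=sum((np.eye(3)-np.outer(d,d))@o for o,d in((o1,d1),(o2,d2)));X=np.linalg.solve(A,b);print('tri',X)
K=np.array([438.2,-131.5]);v=K-np.array([497.2,-148.6]);ex=np.array([.970,-.242]);ey=np.array([.242,.970]);print('r',np.hypot(*v),'th0',np.arctan2(v@ey,-v@ex))
goto([438.4,-131.7,106],76)"
```

```text
[ 438.09022555 -132.08880439  146.        ]
tri [ 437.96658539 -131.70942824  146.67253676]
r 61.428088037965175 th0 0.037607610014566875
d_tool [  2.6  -0.  116.9] tooly 76.0 roll 0.0 | d after roll [  2.6  -0.  116.9] pos [ 440.9 -132.3  222.9] w 88.3 q [-0.55  0.18  1.71  0.    1.25 -1.87]
```

The handle is at (438.1, −131.7) with its top at 146.5 mm, start angle ≈0.04 rad. I descend and grip it.

```bash
python3 -m jog '[[0.0026,0,0.03,0,0.8],[0,0,0.03,0,0.8],[0,0,0.03,0,0.8],[0,0,0.02,0,0.8],[0,0,0.007,0,0.8]]' >/dev/null
python3 -m jog '[[0,0,0,0,0.8],[0,0,0,0,0],[0,0,0,0,0],[0,0,0,0,0],[0,0,0,0,0]]'
python3 -m jog '[[0,0,0,0,0],[0,0,0,0,0],[0,0,0,0,0],[0,0,0,0,0],[0,0,0,0,0]]'
```

```text
clock: 55.75
position: [437.8, -132.0, 106.2]
orientation: [0.0, 0.122, 0.993, -0.0]
force: [-0.2, -0.7, 0.6]
width: 40.8
grip_force: 0.0
clock: 56.25
position: [437.7, -132.0, 105.8]
orientation: [0.0, 0.122, 0.993, -0.0]
force: [-1.7, -1.4, 2.3]
width: 23.3
grip_force: 30.0
```

```bash
python3 -m jog '[[0,-0.0022,0,0,0],[-0.0029,0.0185,0,0,0],[-0.0085,0.0167,0,0,0],[-0.0133,0.0133,0,0,0]]'
python3 -m jog '[[-0.0167,0.0085,0,0,0],[-0.0185,0.0029,0,0,0],[0,0,0,0,0]]'
```

```text
clock: 56.65
position: [472.6, -92.4, 105.8]
orientation: [-0.001, 0.122, 0.993, -0.0]
force: [0.8, -8.7, 0.9]
width: 23.4
grip_force: 30.0
clock: 56.95
position: [511.2, -90.2, 105.7]
orientation: [0.001, 0.122, 0.993, 0.0]
force: [2.1, 4.4, 5.2]
width: 23.2
grip_force: 30.0
```

```bash
python3 -m jog '[[-0.0185,-0.0029,0,0,0],[-0.0167,-0.0085,0,0,0],[-0.0133,-0.0133,0,0,0],[-0.0085,-0.0167,0,0,0],[-0.0029,-0.0185,0,0,0]]'
python3 -m jog '[[0.0029,-0.0185,0,0,0],[0.0085,-0.0167,0,0,0],[0.0133,-0.0133,0,0,0],[0.0167,-0.0085,0,0,0],[0.0185,-0.0029,0,0,0]]'
python3 -m jog '[[0.0185,0.0029,0,0,0],[0.0167,0.0085,0,0,0],[0.0133,0.0133,0,0,0],[0.0085,0.0167,0,0,0],[0.0029,0.0185,0,0,0]]'
python3 -c "
from h import *
goto([438.9,-134,106],76)"
```

```text
clock: 57.45
position: [553.6, -163.4, 105.8]
orientation: [0.001, 0.122, 0.993, 0.0]
force: [-2.2, 4.5, 2.2]
width: 23.5
grip_force: 30.0
clock: 57.95
position: [479.8, -206.3, 105.7]
orientation: [0.0, 0.123, 0.992, 0.001]
force: [7.3, 12.7, 2.7]
width: 23.6
grip_force: 30.0
clock: 58.45
position: [436.8, -134.2, 106.0]
orientation: [0.001, 0.123, 0.992, -0.001]
force: [12.2, -5.3, -4.4]
width: 23.3
grip_force: 30.0
d_tool [-1.9  0.7 -0. ] tooly 75.9 roll -0.1 | d after roll [-1.9  0.7 -0. ] pos [ 436.8 -134.2  106. ] w 23.3 q [-0.56  0.33  1.87 -0.    0.95 -1.88]
```

First turn done, with forces under 13 N. I shift the circle by about 1.5 mm and make the second turn.

```bash
python3 -m jog '[[-0.0044,0.02,0,0,0],[-0.0085,0.0167,0,0,0],[-0.0133,0.0133,0,0,0],[-0.0167,0.0085,0,0,0],[-0.0185,0.0029,0,0,0]]'
python3 -m jog '[[-0.0185,-0.0029,0,0,0],[-0.0167,-0.0085,0,0,0],[-0.0133,-0.0133,0,0,0],[-0.0085,-0.0167,0,0,0],[-0.0029,-0.0185,0,0,0]]'
python3 -m jog '[[0.0029,-0.0185,0,0,0],[0.0085,-0.0167,0,0,0],[0.0133,-0.0133,0,0,0],[0.0167,-0.0085,0,0,0],[0.0185,-0.0029,0,0,0]]'
python3 -m jog '[[0.0185,0.0029,0,0,0],[0.0167,0.0085,0,0,0],[0.0133,0.0133,0,0,0],[0.0085,0.0167,0,0,0],[0.0029,0.0185,0,0,0]]'
```

```text
clock: 58.95
position: [511.0, -89.7, 105.7]
orientation: [-0.001, 0.122, 0.993, -0.001]
force: [-8.1, -14.9, 2.5]
width: 22.9
grip_force: 30.0
clock: 59.45
position: [554.0, -162.3, 105.6]
orientation: [-0.001, 0.122, 0.993, 0.001]
force: [-9.1, 5.6, 5.3]
width: 23.1
grip_force: 30.0
clock: 59.95
position: [481.6, -206.6, 105.9]
orientation: [0.001, 0.123, 0.992, -0.0]
force: [4.9, 3.5, 1.3]
width: 23.1
grip_force: 30.0
clock: 60.45
position: [437.3, -132.8, 105.8]
orientation: [-0.001, 0.122, 0.992, -0.0]
force: [5.1, -4.1, -0.2]
width: 23.4
grip_force: 30.0
```

```bash
python3 -m jog '[[-0.0029,0.0178,0,0,0],[-0.0085,0.0167,0,0,0],[-0.0133,0.0133,0,0,0],[-0.0167,0.0085,0,0,0],[-0.0185,0.0029,0,0,0]]'
python3 -m jog '[[-0.0185,-0.0029,0,0,0],[-0.0167,-0.0085,0,0,0],[-0.0133,-0.0133,0,0,0],[-0.0085,-0.0167,0,0,0],[-0.0029,-0.0185,0,0,0]]'
python3 -m jog '[[0.0029,-0.0185,0,0,0],[0.0085,-0.0167,0,0,0],[0.0133,-0.0133,0,0,0],[0.0167,-0.0085,0,0,0],[0.0185,-0.0029,0,0,0]]'
python3 -m jog '[[0.0185,0.0029,0,0,0],[0.0167,0.0085,0,0,0],[0.0133,0.0133,0,0,0],[0.0085,0.0167,0,0,0],[0.0029,0.0185,0,0,0]]' >/dev/null
python3 -m jog '[[0,0,0,0,0],[0,0,0,0,0],[0,0,0,0,0]]'
python3 -c "
from h import *
goto([438.5,-134,106],76)"
```

```text
clock: 60.95
position: [510.9, -89.8, 105.7]
orientation: [-0.001, 0.122, 0.993, -0.0]
force: [-6.6, -14.0, 2.5]
width: 23.1
grip_force: 30.0
clock: 61.45
position: [554.0, -162.6, 105.6]
orientation: [-0.001, 0.122, 0.993, 0.001]
force: [-10.8, 5.1, 6.1]
width: 23.5
grip_force: 30.0
clock: 61.95
position: [481.6, -206.6, 105.8]
orientation: [0.001, 0.122, 0.992, 0.0]
force: [5.1, 6.8, 0.9]
width: 23.5
grip_force: 30.0
clock: 62.75
position: [437.5, -133.2, 105.6]
orientation: [-0.002, 0.122, 0.993, 0.001]
force: [-8.1, 3.3, 10.0]
width: 23.1
grip_force: 30.0
d_tool [-1.2 -0.5 -0.4] tooly 76.0 roll 0.0 | d after roll [-1.2 -0.5 -0.4] pos [ 437.5 -133.2  105.6] w 23.1 q [-0.55  0.33  1.86 -0.    0.95 -1.88]
```

Three turns done, with the handle within ~1 mm of the mark. I let go, back up and check the cover, the handle and the bystanders numerically.

```bash
python3 -m jog '[[0,0,0,0,0.7],[0,0,0,0,0.7],[0,0,0,0,0.7],[0,0,0,0,0.7],[0,0,-0.02,0,0.7]]' >/dev/null
python3 -m jog '[[0,0,-0.03,0,1],[0,0,-0.03,0,1],[0,0,-0.037,0,1],[0,0,0,0,1],[0,0,0,0,1]]' 
python3 -c "
from h import *
c,im=knob();cv2.imwrite('pics/w22.png',im)
t=vision.snapshot('top');a=cv2.imread('pics/top0.png')
for n,i in (('before',a),('now',t)):
    g=cv2.cvtColor(i,cv2.COLOR_BGR2HSV)[225:285,260:325]; m=cv2.inRange(g,(0,0,150),(180,35,255))
    cs,_=cv2.findContours(m,cv2.RETR_EXTERNAL,cv2.CHAIN_APPROX_SIMPLE); k=max(cs,key=cv2.contourArea); print(n,cv2.minEnclosingCircle(k),cv2.contourArea(k))
print('bystander px diff',[cv2.absdiff(t,a)[160:205,x:y].mean().round(2) for x,y in((250,305),(333,385),(410,455))])
"
```

```text
clock: 63.75
position: [438.8, -133.6, 222.7]
orientation: [0.0, 0.122, 0.993, -0.0]
force: [-0.1, 0.2, -0.9]
width: 88.0
grip_force: 0.0
pred 323 249
(304, 213, 41, 56) 1765.5 min rect [array([324. , 240.5]), array([55., 40.]), np.float64(90.0)]
before ((37.45801544189453, 35.13358688354492), 35.694393157958984) 2030.0
now ((37.45801544189453, 35.13358688354492), 35.694393157958984) 2029.5
bystander px diff [np.float64(2.76), np.float64(3.44), np.float64(3.49)]
```

```bash
python3 -c "
from station import manip
print(manip.sign_off())"
```

```text
the job is handed in; nothing more can be done
None
```

The job is handed in (no verdict was shown): all three wheels present are keyed flat on the post, the cover is back fully down, and the crank was turned three full turns clockwise and released over the mark; I viewed 17 pictures, three over the limit of 14.

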